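# Fetch the bezel cup from behind the polish jars

### The arm

A 6-joint arm with a two-finger parallel gripper is mounted at the origin on the work surface. World frame = base frame: x ahead of the robot, y to its left, z up, the work surface at z = 0. Lengths are in m, angles in rad, forces in N, time in s.
With the tool pointing down it reaches from about 0.4 to 0.925 m from the base axis. Payload 12.5 kg.
Tool frame: the origin (TCP) lies between the finger pads; the fingertips stand 25 mm ahead of it and the grasp point (between the pads) lies 6 mm ahead of it; z points along the fingers, y is the line along which they close (so a half turn about z gives the same grasp; the last joint's range is limited). The gripper opens to 95 mm and grips with 3 to 60 N. Pads are 20 mm wide; open, the fingers measure 119 mm over their backs; the gripper's body (75 mm by 180 mm) begins 59 mm behind the grasp point.
Start: joints at [1.238, 0.491, 1.559, -0, 1.092, -0.106], TCP at [0.141, 0.609, 0.24] pointing down, gripper open.
Joint ranges: [-3.1, 3.1], [-0.84, 2.19], [0.05, 2.79], [-1.13, 4.28], [0.06, 2.93], [-2.69, 2.69]. Speed limits (rad/s): [2.22, 2.22, 2.79, 3.14, 3.14, 3.14].

### API

Orientations are given as a unit quaternion [x, y, z, w].
In Python, from cell import state, snapshot, camera_info, job_done gives the robot as it stands.
- The arm moves only by the tool apply_moves, never from a script. Its arguments are lists of equal length, an entry for each row: "translation": the shift along the tool's x, y, z in mm, a list of three; "rot": the turn, a rotation vector about the tool's x, y, z in rad, a list of three; "hand": the opening in per cent of the stroke, from 0 (shut) to 100 (fully open). In form: {"translation": [[x, y, z], ...], "rot": [[wx, wy, wz], ...], "hand": [hand, ...]}. A call has 1 to 5 rows; each row is the pose to reach, as a shift and turn from the pose commanded when the call began, along the tool's axes at that moment; what a row does not reach only later rows make up. A row lasts 1/12 s, in which the tool goes at most 41.7 mm and 7.16 degrees, less where a joint would pass 70% of its speed; a pose out of reach is approached as far as the arm can. A call with a gripper value outside its range is refused whole. The fingers move at their own pace and stop on an object; the grip force is fixed at half the most. Time passes only in rows, so rows that repeat a pose let the fingers close. It gives the time, the measured TCP pose, the force, the opening and the grip force at its end, in the units of the state.
- state(): the state, without advancing time (a new reading comes with each control period).
- snapshot(name): name is "side" or "top"; returns (picture, depth): 480x640x3 uint8, blue, green, red; 480x640 float32, m along the optical axis (not along the pixel's ray), 0 where there is no reading.
- camera_info(name): a dict with "fov_y" (degrees; the focal length in pixels is half the picture's height over the tangent of half this angle, whatever the lens; pixels are square), "cx", "cy" (the principal point, pixels), "dist" ([k1, k2, p1, p2, k3] as OpenCV has them; the pictures are not rectified), "pose" (4x4, takes a point from camera to world coordinates). Camera axes: x right, y down, z forward; pixel columns grow to the right and rows downward; lengths in m; the calibration is good to about 2 mm. A picture is of the moment at which its call begins. camera_info takes no time and is no camera call.
- job_done(): hands the job in; it is judged then, once.
The state is a dict: "time_s": time; "qpos": joint angles; "qd": joint speeds; "joint_torque": joint torques, N m; "ee_pos": TCP position; "tcp_rot": TCP orientation; "wrist_force": force on the tool from outside, world axes, zero at the start; "moment": the same for the moment, N m; "finger_gap": opening from 0.0 (shut) to 1.0 (fully open); "finger_force": force on a finger pad.
Only numpy, scipy, OpenCV 4.12 (cv2) and the standard library are available. Lean on these libraries where they do the work, as an engineer would, in place of code of your own. Each camera call takes 0.05 s, during which the arm holds its last target. There are 200 camera calls.

### The job

The pewter bezel cup stands behind two tall jars on the black riser board. Move both jars to stand in the white tray, and only then fetch the pewter cup and set it upright, fully down in the round recess of the walnut holding block. With the cup seated, put each jar back upright in the middle of the pad of its own lid colour, and leave the copper cup, the carnelian stone and the grey dish where they are.

Things in the scene. Friction and masses are not known exactly. Their poses are not given: they have to be found in the camera images.
- pewter_cup_mid (a point): Middle (half-way up, 12 mm above its base) of the loose grey pewter bezel cup: round, open at the top, 40 mm outer diameter, 24 mm tall, wall 2.5 mm, about 60 g. It starts on the black riser board (12 mm high), behind and between the two jars. z points up out of its mouth.
- green_jar_mid (a point): Middle (half-way up, 41 mm above its base) of the loose upright round jar with a white body and narrower green lid, 82 mm tall, about 160 g: the white body is 44 mm in diameter and 58 mm high, the lid on it 28 mm in diameter and 24 mm high. It starts standing on the green pad. z points up out of the lid.
- yellow_jar_mid (a point): Middle (half-way up, 41 mm above its base) of the loose upright round jar with a white body and narrower yellow lid, 82 mm tall, about 160 g: the white body is 44 mm in diameter and 58 mm high, the lid on it 28 mm in diameter and 24 mm high. It starts standing on the yellow pad. z points up out of the lid.
- green_pad: Thin fixed green disc, 70 mm in diameter, 3 mm thick, home of the green-lidded jar. Origin at the centre of its underside (its top is 3 mm higher), z up. It lies on a fixed black rubber riser board, 130 x 190 mm, 12 mm high, whose top is level with this origin; the board's x axis is this frame's x axis, pointing away from the robot towards the side where the pewter cup stands. The pad centres are 90 mm apart, and either pad may be the left one.
- yellow_pad: Thin fixed yellow disc, 70 mm in diameter, 3 mm thick, home of the yellow-lidded jar. Origin at the centre of its underside (its top is 3 mm higher), z up. It lies on a fixed black rubber riser board, 130 x 190 mm, 12 mm high, whose top is level with this origin; the board's x axis is this frame's x axis, pointing away from the robot towards the side where the pewter cup stands. The pad centres are 90 mm apart, and either pad may be the left one.
- tray: Fixed white low tray, 120 mm (its x) by 170 mm (its y), rim 12 mm high, walls 4 mm, floor at most 5 mm thick: the side area, with room for both jars side by side along its y. Origin at the centre of its underside, on the table.
- block_seat (a point): Centre of the floor of the round recess in the fixed dark walnut holding block. The block is 95 x 95 mm and 30 mm high; the recess is 57 mm in diameter and 5 mm deep, its floor 25 mm above the table. z up.
- copper_cup_mid (a point): Middle (12 mm above its base) of a loose copper cup of the same shape and size as the pewter one, standing on the table: a bystander, leave it alone.
- cabochon: Loose polished orange-red carnelian stone, a dome 30 mm in diameter and 12 mm high, on the table: a bystander, leave it alone. Origin at the centre of its underside.
- dop_dish: Loose shallow grey ceramic dish, 90 mm in diameter, 22 mm high, on the table: a bystander, leave it alone. Origin at the centre of its underside.
There are look-alikes about, which are no part of the job. There is more than one size of the tray; the job needs the larger. Of the things that look like the part that bears block_seat, the larger one is meant.

How it is judged:
On the way, in this order (a step that is already met when the one before it is completed fails the run):
1. both jars stand upright in the white tray while the pewter cup is still in its place (x of green_jar_mid in the frame of tray between -0.045 and 0.045 m and y of green_jar_mid in the frame of tray between -0.07 and 0.07 m and z of green_jar_mid in the frame of tray between 0.036 and 0.056 m and angle between each of green_jar_mid, yellow_jar_mid's own z axis and vertical below 0.1 rad and x of yellow_jar_mid in the frame of tray between -0.045 and 0.045 m and y of yellow_jar_mid in the frame of tray between -0.07 and 0.07 m and z of yellow_jar_mid in the frame of tray between 0.036 and 0.056 m and distance of pewter_cup_mid from where it was at the start of the episode below 0.02 m), for 0.2 s.
2. the pewter cup sits upright, down in the recess of the walnut block, with both jars still standing in the tray (horizontal distance between pewter_cup_mid and block_seat below 0.01 m and z of pewter_cup_mid in the frame of block_seat between 0.008 and 0.0155 m and angle between each of pewter_cup_mid, green_jar_mid, yellow_jar_mid's own z axis and vertical below 0.1 rad and x of green_jar_mid in the frame of tray between -0.045 and 0.045 m and y of green_jar_mid in the frame of tray between -0.07 and 0.07 m and z of green_jar_mid in the frame of tray between 0.036 and 0.056 m and x of yellow_jar_mid in the frame of tray between -0.045 and 0.045 m and y of yellow_jar_mid in the frame of tray between -0.07 and 0.07 m and z of yellow_jar_mid in the frame of tray between 0.036 and 0.056 m), for 0.2 s.
At the end, for the whole second after the job is handed in: Each jar stands upright and at rest on the pad of its own lid colour, centred within 15 mm; the pewter cup sits upright and at rest on the floor of the walnut block's recess, within 10 mm of its centre; all released (horizontal distance between green_jar_mid and green_pad below 0.015 m and z of green_jar_mid in the frame of green_pad between 0.039 and 0.05 m and angle between each of green_jar_mid, yellow_jar_mid, pewter_cup_mid's own z axis and vertical below 0.1 rad and linear speed of each of green_jar, yellow_jar, pewter_cup below 0.02 m/s and horizontal distance between yellow_jar_mid and yellow_pad below 0.015 m and z of yellow_jar_mid in the frame of yellow_pad between 0.039 and 0.05 m and horizontal distance between pewter_cup_mid and block_seat below 0.01 m and z of pewter_cup_mid in the frame of block_seat between 0.008 and 0.0155 m); the robot touches nothing.
It fails at once if the copper cup is shifted by more than 25 mm (distance of copper_cup_mid from where it was at the start of the episode above 0.025 m).
It fails at once if the carnelian stone is shifted by more than 25 mm (distance of cabochon from where it was at the start of the episode above 0.025 m).
It fails at once if the grey dish is shifted by more than 25 mm (distance of dop_dish from where it was at the start of the episode above 0.025 m).
It also fails if it takes over 125 s, if anything falls off the work surface, if the arm or the gripper's body presses on something with over 40 N, if the wrist force passes 120 N, or if a joint passes its speed limit or range.

## Working session

There is one attempt and no reset: what is moved stays moved. The work goes in short steps, Python scripts to look and compute and a tool call to move; the robot and the scene stay as the last step left them, time stands still between calls to the robot, and variables do not carry over. Pictures are saved under pics/ and viewed, at most 14 in all, crops included, and the job is handed in when it is done.

Besides the shell and the picture viewer there is one more tool, called after "Request:" as name(argument=value, ...), one argument or row to a line, values as JSON. apply_moves: Moves the arm, as the interface text tells. Its arguments: {"type":"object","properties":{"translation":{"type":"array"},"rot":{"type":"array"},"hand":{"type":"array"}},"required":["translation","rot","hand"]}

```bash
ls; mkdir -p pics; cat > h.py <<'E'
import numpy as np, cv2
from cell import state, snapshot, camera_info, job_done
def cam(n):
    c=camera_info(n); f=240/np.tan(np.radians(c['fov_y'])/2)
    return np.array([[f,0,c['cx']],[0,f,c['cy']],[0,0,1]]),np.array(c['dist'],float),np.array(c['pose'])
def ray(n,uv):
    K,d,P=cam(n); x=cv2.undistortPoints(np.array(uv,float).reshape(-1,1,2),K,d)[:,0]
    return P[:3,3],np.c_[x,np.ones(len(x))]@P[:3,:3].T
def onz(n,uv,z):
    o,r=ray(n,uv); return o+r*((z-o[2])/r[:,2])[:,None]
def cloud(n,D):
    v,u=np.mgrid[:480,:640]; o,r=ray(n,np.c_[u.ravel(),v.ravel()])
    return (o+r*D.reshape(-1,1)).reshape(480,640,3)
E
python3 - <<'E'
from h import *
for n in('side','top'):
    p,d=snapshot(n); cv2.imwrite(f'pics/{n}0.png',p); np.save(f'{n}0.npy',d); print(n,camera_info(n),(d>0).mean())
print(state())
E
```

```text
pics
side {'fov_y': 55.39067612716284, 'cx': 320.2108146948366, 'cy': 235.87360475332392, 'dist': array([-0.00510055,  0.        ,  0.        ,  0.        ,  0.        ]), 'pose': array([[-0.99339317, -0.06440265,  0.09498588,  0.4162201 ],
       [-0.11382063,  0.65864057, -0.74379934,  0.71569131],
       [-0.0146589 , -0.74969654, -0.66161939,  0.73736436],
       [ 0.        ,  0.        ,  0.        ,  1.        ]])} 0.9960579427083334
top {'fov_y': 54.0147508954505, 'cx': 317.3435956863154, 'cy': 234.6524582737377, 'dist': array([-0.03660295,  0.        ,  0.        ,  0.        ,  0.        ]), 'pose': array([[ 0.03039867, -0.99623441,  0.08119678,  0.44751409],
       [-0.99948008, -0.02942307,  0.01318509, -0.03589168],
       [-0.01074639, -0.08155537, -0.99661088,  0.96801625],
       [ 0.        ,  0.        ,  0.        ,  1.        ]])} 0.9958821614583333
{'time_s': 0.1, 'qpos': array([ 1.23840047e+00,  4.91501815e-01,  1.55938705e+00, -1.38779362e-05,
        1.09166601e+00, -1.05575903e-01]), 'qd': array([-1.61229692e-03, -4.86906447e-04,  3.44796870e-04,  1.06938187e-03,
        1.07375488e-03,  4.76907529e-05]), 'joint_torque': array([ 3.39197155e-03, -6.13620043e+01, -2.58613282e+01,  6.94717071e-02,
        4.68941603e-02, -3.23355584e-05]), 'ee_pos': array([0.14045674, 0.60882707, 0.23911909]), 'tcp_rot': array([ 1.13163829e-01,  9.93576226e-01, -4.70958095e-04, -9.85073102e-05]), 'wrist_force': array([-0.30823076,  0.27591855, -0.05522224]), 'moment': array([-0.00062378,  0.01439209,  0.0382294 ]), 'finger_force': 0.0, 'finger_gap': 0.9993717865441859}
```

View pics/top0.png

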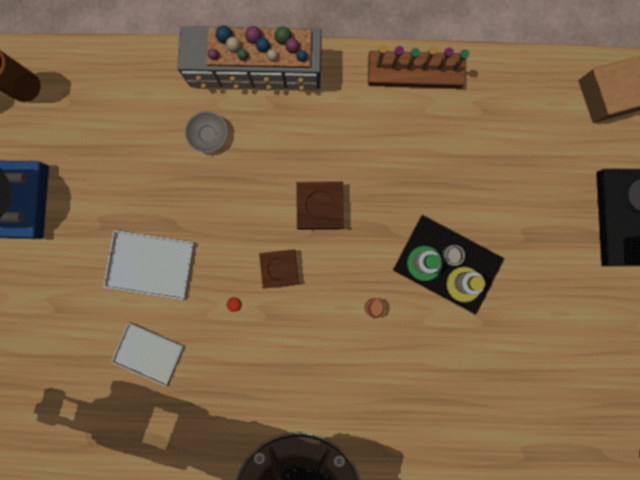

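View pics/side0.png

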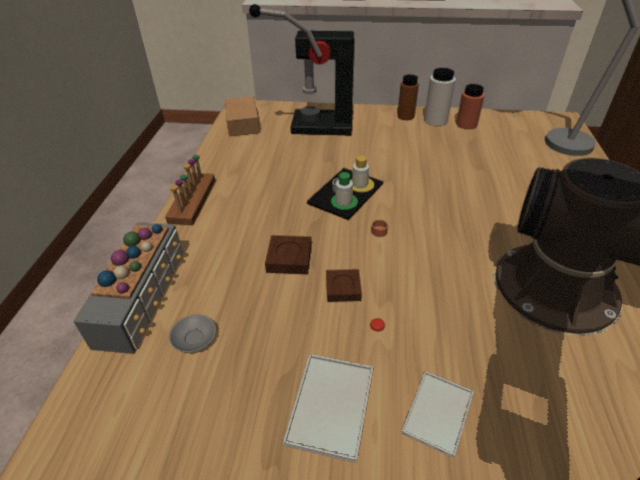

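Top view: large tray at (150,265), large block (320,205), board (448,264) with green jar at (428,262), yellow at (469,283), and the pewter cup at (455,255) behind them. The copper cup is at (376,307), stone at (234,304) and dish at (208,132). The side view agrees: board (345,193), block (290,254), tray (332,405).

```bash
cat > m.py <<'E'
from h import *
R=lambda a:np.round(np.array(a)*1000,1).tolist()
def big(m,x0,y0,x1,y1):
    k=np.zeros(m.shape,np.uint8); k[y0:y1,x0:x1]=m[y0:y1,x0:x1]
    c,_=cv2.findContours(k,cv2.RETR_EXTERNAL,cv2.CHAIN_APPROX_NONE); return max(c,key=cv2.contourArea)
def rect(n,c,z):
    w=onz(n,cv2.convexHull(c)[:,0],z)[:,:2]; r=cv2.minAreaRect((w*1000).astype(np.float32)); return np.round(r[0],1),np.round(r[1],1),round(r[2],1)
E
python3 - <<'E'
from m import *
S={}
for n in('top','side'):
    p=cv2.imread(f'pics/{n}0.png'); d=np.load(f'{n}0.npy'); C=cloud(n,d); z=C[...,2]*1000
    h,s,v=cv2.split(cv2.cvtColor(p,cv2.COLOR_BGR2HSV)); 
    A=dict(top=dict(tray=(95,220,205,308),block=(285,170,355,240),board=(385,205,515,320),cop=(355,290,395,325)),
           side=dict(tray=(270,345,385,465),block=(255,225,325,283),board=(300,165,392,222),cop=(362,213,397,243)))[n]
    print(n)
    print(' table z',np.median(z[270:290,200:220]) if n=='top' else np.median(z[300:330,240:260]))
    print(' tray',rect(n,big((s<70)&(v>90),*A['tray']),.012))
    print(' block z>20 ',rect(n,big((z>20)&(v<110),*A['block']),.030))
    x0,y0,x1,y1=A['board']
    # board by dark or elevated
    print(' board',rect(n,big(((v<50)|(z>8)),*A['board']),.012))
    for nm,lo,hi in(('green',45,85),('yellow',20,34)):
        m=(h>=lo)&(h<=hi)&(s>120)&(v>70)
        for part,mm,zz in(('pad',m&(z<30),.015),('lid',m&(z>88),.097)):
            try:print(' ',nm,part,rect(n,big(mm,*A['board']),zz))
            except Exception as e: print(nm,part,e)
    if n=='top':
        m=(z>60); 
        sub=C[y0:y1,x0:x1].reshape(-1,3)*1000
        for lo,hi in((90,105),(62,78),(30,43)):
            q=sub[(sub[:,2]>lo)&(sub[:,2]<hi)]; print(' z',lo,hi,len(q),np.round(q.mean(0)) if len(q) else '')
        bl=cv2.resize(p[y0:y1,x0:x1],None,fx=6,fy=6,interpolation=cv2.INTER_CUBIC); cv2.imwrite('pics/board.png',bl)
    x0,y0,x1,y1=A['cop']; q=C[y0:y1,x0:x1].reshape(-1,3)*1000; q=q[q[:,2]>15]; print(' cop',q.mean(0),len(q))
E
```

```text
top
 table z -0.8474088853108186
 tray (array([454.6, 321.3]), array([171. , 121.1]), 83.1)
 block z>20  (array([584.8, -26.1]), array([95.3, 94.8]), 2.0)
 board (array([ 473.4, -291.8]), array([192.2, 130.6]), 63.2)
  green pad (array([ 473.7, -235.5]), array([69.2, 58.8]), 5.6)
  green lid (array([ 475.9, -236.6]), array([22.2, 24.1]), 0.7)
  yellow pad (array([ 433.3, -316.2]), array([70.7, 60.1]), 9.5)
  yellow lid (array([ 437.8, -320.2]), array([22. , 27.9]), 1.6)
 z 90 105 376 [ 456. -280.   96.]
 z 62 78 452 [ 456. -274.   72.]
 z 30 43 157 [ 477. -282.   36.]
 cop [ 385.07519485 -135.89474856   87.43290426] 102
side
 table z 0.22436189571956033
 tray (array([454.7, 323.5]), array([174. , 120.2]), 82.9)
 block z>20  (array([583.2, -21.2]), array([ 96.1, 106.6]), 2.8)
 board (array([ 465.1, -308.7]), array([245. , 137.9]), 63.5)
  green pad (array([ 472.8, -234.4]), array([68.5, 58.1]), 10.2)
  green lid (array([ 475.1, -235.5]), array([24.9, 31. ]), 4.8)
  yellow pad (array([ 422.2, -310.7]), array([72.9, 43.1]), 45.4)
yellow lid max() iterable argument is empty
 cop [ 381.50995493 -105.36622989   51.67430574] 116
```

View pics/board.png

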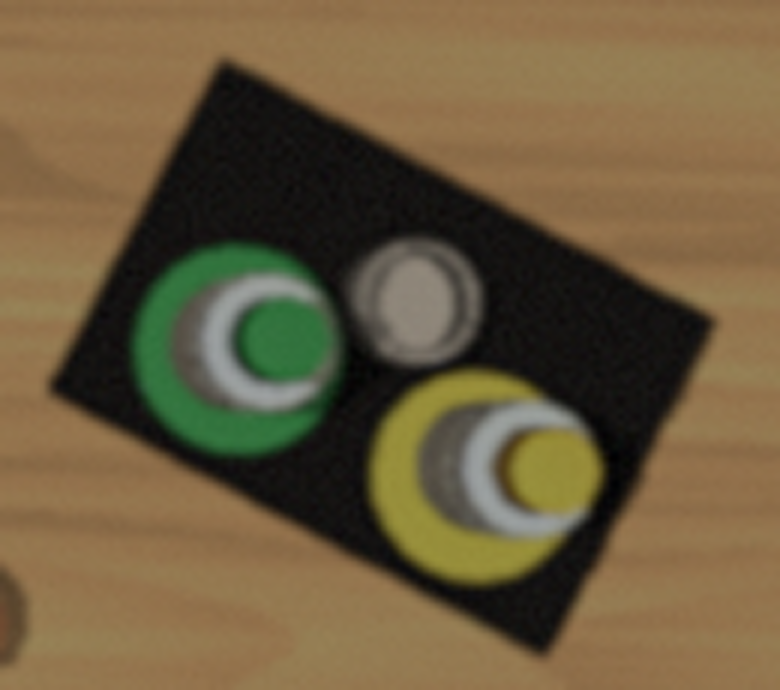

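The crop shows pad centres at crop (237,349) and (475,476), lids at (284,338) and (553,471), and the cup rim at (417,302). Crop scale is 6, origin (385,205).

```bash
python3 - <<'E'
from m import *
f=lambda a:[385+a[0]/6-.4,205+a[1]/6-.4]
for nm,a,z in(('gpad',(237,349),.015),('ypad',(475,476),.015),('glid',(284,338),.097),('ylid',(553,471),.097),('cup',(417,302),.036)):
    print(nm,R(onz('top',[f(a)],z)[0]))
b=[f(a) for a in((223,60),(715,322),(547,655),(52,387))]; w=onz('top',b,.012); print(R(w),R(w.mean(0)))
p=cv2.imread('pics/side0.png'); cv2.imwrite('pics/sboard.png',cv2.resize(p[160:245,300:410],None,fx=7,fy=7,interpolation=cv2.INTER_CUBIC))
cv2.imwrite('pics/blk.png',np.hstack([cv2.resize(p[225:285,255:325],(560,480),interpolation=cv2.INTER_CUBIC)]))
# copper, dish, stone in top
print('cop,stone,dish',R(onz('top',[(376,307),(234,304),(208,132)],.01)))
E
```

```text
gpad [474.6, -240.6, 15.0]
ypad [434.3, -321.2, 15.0]
glid [476.0, -237.4, 97.0]
ylid [437.6, -320.7, 97.0]
cup [491.2, -295.3, 36.0]
[[572.8, -235.3, 12.0], [488.5, -403.4, 12.0], [375.1, -346.8, 12.0], [460.0, -179.0, 12.0]] [474.1, -291.1, 12.0]
cop,stone,dish [[382.8, -145.9, 10.0], [379.8, 141.2, 10.0], [734.2, 212.0, 10.0]]
```

View pics/sboard.png

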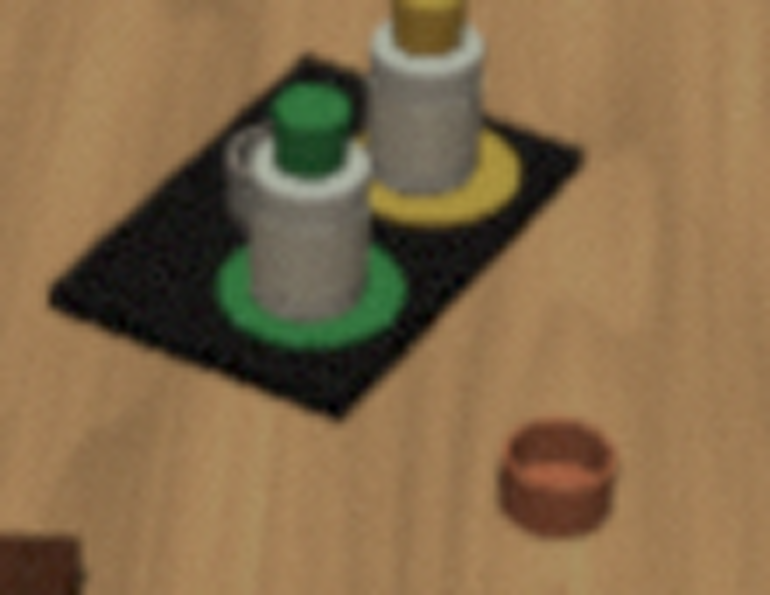

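Green lid at crop (312,105), yellow at (428,5), with the pewter cup just behind green; this agrees with the top view. I can use a single tool yaw (closing along the board's x) for all grasps. Next I plan the approach.

```bash
cat > plan.py <<'E'
import sys,numpy as np
# args: start x y z yaw(deg) ; waypoints x y z (mm) with per-call turn about tool z (rad)
def calls(p,yaw,wps):
    p=np.array(p,float)
    for w,t in wps:
        y=np.radians(yaw); T=np.array([[-np.sin(y),np.cos(y),0],[np.cos(y),np.sin(y),0],[0,0,-1]])
        d=np.array(w)-p; n=int(max(1,np.ceil(np.linalg.norm(d)/41))); 
        print(w,'tool shift',np.round(T@d).tolist(),'len',round(np.linalg.norm(d)),'rows',n,'turn',t)
        p=p+T.T@np.round(T@d); yaw-=np.degrees(t)
    print('end',p.round(1),yaw)
E
python3 - <<'E'
from plan import calls
from m import *
print(R([onz('side',[(300+312/7-.43,160+105/7-.43)],.097)[0],onz('side',[(300+430/7-.43,160+5/7-.43)],.097)[0]]))
calls([141,609,240],77.0,[((300,480,220),.6),((440,330,200),.6),((480,135,180),.6),((500,-55,180),0),((476,-238,140),0),((476,-237,58),0)])
E
```

```text
[[475.1, -239.5, 97.0], [436.4, -309.5, 97.0]]
(300, 480, 220) tool shift [-184.0, -90.0, 20.0] len 206 rows 6 turn 0.6
(440, 330, 200) tool shift [-205.0, 1.0, 20.0] len 206 rows 6 turn 0.6
(480, 135, 180) tool shift [-199.0, 12.0, 20.0] len 200 rows 5 turn 0.6
(500, -55, 180) tool shift [-161.0, 101.0, 0.0] len 191 rows 5 turn 0
(476, -238, 140) tool shift [-175.0, 59.0, 40.0] len 189 rows 5 turn 0
(476, -237, 58) tool shift [1.0, 0.0, 82.0] len 82 rows 3 turn 0
end [ 476.1 -236.7   58. ] -26.132403123548173
```

Request:
apply_moves(
  translation=[
    [-37,-18,4],
    [-74,-36,8],
    [-110,-54,12],
    [-147,-72,16],
    [-184,-90,20],
  ],
  rot=[
    [0,0,0.12],
    [0,0,0.24],
    [0,0,0.36],
    [0,0,0.48],
    [0,0,0.6],
  ],
  hand=[100,100,100,100,100],
)

```text
time_s: 0.52
ee_pos: [0.3005, 0.4785, 0.2193]
tcp_rot: [0.404, 0.915, -0.0, -0.0]
wrist_force: [0.8, 0.8, -0.1]
finger_gap: 0.998
finger_force: 0.0
```

Request:
apply_moves(
  translation=[
    [-41,0,4],
    [-82,0,8],
    [-123,1,12],
    [-164,1,16],
    [-205,1,20],
  ],
  rot=[
    [0,0,0.12],
    [0,0,0.24],
    [0,0,0.36],
    [0,0,0.48],
    [0,0,0.6],
  ],
  hand=[100,100,100,100,100],
)

```text
time_s: 0.93
ee_pos: [0.4401, 0.3281, 0.1993]
tcp_rot: [0.657, 0.754, -0.0, -0.0]
wrist_force: [-0.0, 1.2, -0.4]
finger_gap: 0.999
finger_force: 0.0
```

Request:
apply_moves(
  translation=[
    [-40,2,4],
    [-80,5,8],
    [-120,7,12],
    [-160,10,16],
    [-199,12,20],
  ],
  rot=[
    [0,0,0.12],
    [0,0,0.24],
    [0,0,0.36],
    [0,0,0.48],
    [0,0,0.6],
  ],
  hand=[100,100,100,100,100],
)

```text
time_s: 1.35
ee_pos: [0.4796, 0.1326, 0.1793]
tcp_rot: [0.85, 0.526, -0.0, -0.0]
wrist_force: [1.6, -0.3, -0.3]
finger_gap: 1.001
finger_force: 0.0
```

Request:
apply_moves(
  translation=[
    [-32,20,0],
    [-64,40,0],
    [-97,61,0],
    [-129,81,0],
    [-161,101,0],
  ],
  rot=[
    [0,0,0],
    [0,0,0],
    [0,0,0],
    [0,0,0],
    [0,0,0],
  ],
  hand=[100,100,100,100,100],
)

```text
time_s: 1.77
ee_pos: [0.4991, -0.0564, 0.1795]
tcp_rot: [0.849, 0.529, -0.0, -0.0]
wrist_force: [1.1, 0.2, -0.1]
finger_gap: 0.996
finger_force: 0.0
```

Request:
apply_moves(
  translation=[
    [-37,12,8],
    [-74,24,16],
    [-111,36,24],
    [-148,49,32],
    [-175,59,40],
  ],
  rot=[
    [0,0,0],
    [0,0,0],
    [0,0,0],
    [0,0,0],
    [0,0,0],
  ],
  hand=[100,100,100,100,100],
)

```text
time_s: 2.18
ee_pos: [0.4745, -0.2403, 0.1391]
tcp_rot: [0.849, 0.528, -0.0, 0.0]
wrist_force: [0.6, 0.4, -0.3]
finger_gap: 0.999
finger_force: 0.0
```

```bash
python3 - <<'E'
from h import *
s=state(); print(s['ee_pos'],s['tcp_rot'])
p,d=snapshot('side'); cv2.imwrite('pics/s1.png',cv2.resize(p[110:260,270:420],None,fx=4,fy=4,interpolation=cv2.INTER_CUBIC))
E
```

```text
[ 0.47449231 -0.24034207  0.13906266] [ 8.48938291e-01  5.28491984e-01 -3.28249820e-05  2.34611058e-05]
```

View pics/s1.png

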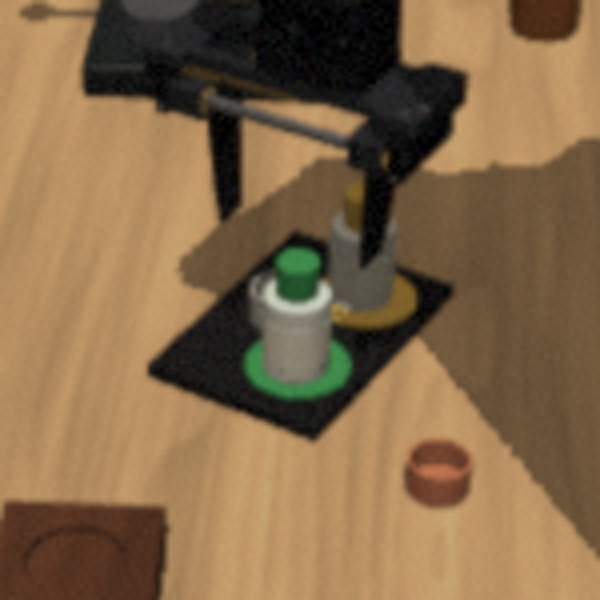

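The open fingers straddle the green jar (lid at crop (298,270)). Descending and gripping.

Request:
apply_moves(
  translation=[
    [2,0,27],
    [2,0,54],
    [2,0,81],
    [2,0,81],
    [2,0,81],
  ],
  rot=[
    [0,0,0],
    [0,0,0],
    [0,0,0],
    [0,0,0],
    [0,0,0],
  ],
  hand=[100,100,100,100,45],
)

```text
time_s: 2.65
ee_pos: [0.4757, -0.2354, 0.058]
tcp_rot: [0.849, 0.529, -0.001, -0.001]
wrist_force: [0.1, -0.4, 0.4]
finger_gap: 0.968
finger_force: 0.0
```

Request:
apply_moves(
  translation=[
    [0,0,0],
    [0,0,0],
    [0,0,0],
    [0,0,0],
    [0,0,0],
  ],
  rot=[
    [0,0,0],
    [0,0,0],
    [0,0,0],
    [0,0,0],
    [0,0,0],
  ],
  hand=[35,35,35,35,35],
)

```text
time_s: 3.07
ee_pos: [0.4764, -0.2358, 0.0594]
tcp_rot: [0.849, 0.529, 0.0, 0.001]
wrist_force: [-0.5, -0.1, 0.5]
finger_gap: 0.636
finger_force: 0.0
```

Request:
apply_moves(
  translation=[
    [-2,0,0],
    [-2,0,0],
    [-2,0,0],
    [-2,0,0],
    [-2,0,0],
  ],
  rot=[
    [0,0,0],
    [0,0,0],
    [0,0,0],
    [0,0,0],
    [0,0,0],
  ],
  hand=[35,35,35,35,35],
)

```text
time_s: 3.48
ee_pos: [0.4753, -0.2377, 0.0587]
tcp_rot: [0.849, 0.529, 0.0, 0.0]
wrist_force: [-1.8, -2.2, 3.9]
finger_gap: 0.459
finger_force: 30.0
```

Request:
apply_moves(
  translation=[
    [0,0,0],
    [0,0,0],
    [0,0,0],
    [0,0,0],
    [0,0,0],
  ],
  rot=[
    [0,0,0],
    [0,0,0],
    [0,0,0],
    [0,0,0],
    [0,0,0],
  ],
  hand=[35,35,35,35,35],
)

```text
time_s: 3.9
ee_pos: [0.4753, -0.2377, 0.0587]
tcp_rot: [0.849, 0.529, 0.0, 0.0]
wrist_force: [-3.7, -2.4, 5.7]
finger_gap: 0.458
finger_force: 30.0
```

```bash
python3 - <<'E'
from h import *
from plan import calls
s=state(); p=s['ee_pos']*1000; print(p,s['finger_gap'],s['finger_force'])
# green -> far tray place A(459,360); y path x~470
calls(p,-26.2,[((p[0],p[1],158),0),((470,-40,158),0),((465,165,158),0),((459,360,145),0),((459,360,52),0)])
E
```

```text
[ 475.31124957 -237.69826952   58.73888904] 0.45844311752635525 30.00080108642578
(np.float64(475.3112495723814), np.float64(-237.6982695244087), 158) tool shift [0.0, 0.0, -99.0] len 99 rows 3 turn 0
(470, -40, 158) tool shift [175.0, -92.0, -0.0] len 198 rows 5 turn 0
(465, 165, 158) tool shift [182.0, -95.0, -0.0] len 205 rows 6 turn 0
(459, 360, 145) tool shift [172.0, -92.0, 13.0] len 195 rows 5 turn 0
(459, 360, 52) tool shift [0.0, 0.0, 93.0] len 93 rows 3 turn 0
end [458.5 360.1  51.7] -26.2
```

Request:
apply_moves(
  translation=[
    [0,0,-15],
    [0,0,-35],
    [0,0,-60],
    [0,0,-85],
    [0,0,-99],
  ],
  rot=[
    [0,0,0],
    [0,0,0],
    [0,0,0],
    [0,0,0],
    [0,0,0],
  ],
  hand=[35,35,35,35,35],
)

```text
time_s: 4.32
ee_pos: [0.4756, -0.2375, 0.1596]
tcp_rot: [0.849, 0.529, 0.0, 0.001]
wrist_force: [0.5, -0.9, -1.8]
finger_gap: 0.459
finger_force: 30.0
```

Request:
apply_moves(
  translation=[
    [25,-13,0],
    [60,-32,0],
    [97,-51,0],
    [134,-71,0],
    [171,-90,0],
  ],
  rot=[
    [0,0,0],
    [0,0,0],
    [0,0,0],
    [0,0,0],
    [0,0,0],
  ],
  hand=[35,35,35,35,35],
)

```text
time_s: 4.73
ee_pos: [0.469, -0.0429, 0.1573]
tcp_rot: [0.849, 0.529, -0.0, -0.0]
wrist_force: [0.7, -0.7, -1.5]
finger_gap: 0.458
finger_force: 30.0
```

Request:
apply_moves(
  translation=[
    [36,-19,0],
    [73,-38,0],
    [109,-57,0],
    [146,-76,0],
    [182,-95,0],
  ],
  rot=[
    [0,0,0],
    [0,0,0],
    [0,0,0],
    [0,0,0],
    [0,0,0],
  ],
  hand=[35,35,35,35,35],
)

```text
time_s: 5.15
ee_pos: [0.4639, 0.1628, 0.1574]
tcp_rot: [0.849, 0.529, -0.0, -0.0]
wrist_force: [2.7, -0.5, -1.4]
finger_gap: 0.458
finger_force: 30.0
```

Request:
apply_moves(
  translation=[
    [36,-19,3],
    [72,-38,6],
    [108,-57,9],
    [144,-77,12],
    [174,-93,13],
  ],
  rot=[
    [0,0,0],
    [0,0,0],
    [0,0,0],
    [0,0,0],
    [0,0,0],
  ],
  hand=[35,35,35,35,35],
)

```text
time_s: 5.57
ee_pos: [0.4566, 0.3604, 0.1437]
tcp_rot: [0.848, 0.529, -0.001, -0.0]
wrist_force: [0.6, -0.4, -1.6]
finger_gap: 0.458
finger_force: 30.0
```

```bash
python3 - <<'E'
from h import *
s=state(); print(s['ee_pos'],s['finger_gap'],s['finger_force'],s['wrist_force'])
p,d=snapshot('side'); cv2.imwrite('pics/s2.png',p[160:480,140:540])
print(state()['ee_pos'])
E
```

```text
[0.45659885 0.36042593 0.14373752] 0.4576595238769079 29.999236464500427 [ 0.59545043 -0.35510319 -1.5626697 ]
[0.45671175 0.36475376 0.14381699]
```

View pics/s2.png

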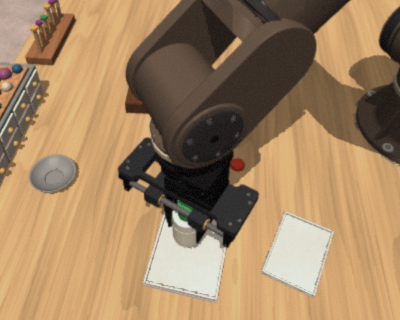

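The green jar hangs over the far half of the tray (crop (185,225)). Lowering and releasing.

Request:
apply_moves(
  translation=[
    [-3,4,25],
    [-3,4,55],
    [-3,4,80],
    [-3,4,90],
    [-3,4,94],
  ],
  rot=[
    [0,0,0],
    [0,0,0],
    [0,0,0],
    [0,0,0],
    [0,0,0],
  ],
  hand=[35,35,35,35,35],
)

```text
time_s: 6.03
ee_pos: [0.4592, 0.3528, 0.0487]
tcp_rot: [0.849, 0.529, -0.002, -0.0]
wrist_force: [-0.4, 0.1, -1.1]
finger_gap: 0.46
finger_force: 30.0
```

Request:
apply_moves(
  translation=[
    [0,0,0],
    [0,0,0],
    [0,0,0],
    [0,0,1],
    [0,0,1],
  ],
  rot=[
    [0,0,0],
    [0,0,0],
    [0,0,0],
    [0,0,0],
    [0,0,0],
  ],
  hand=[35,35,35,35,35],
)

```text
time_s: 6.45
ee_pos: [0.4603, 0.3534, 0.0505]
tcp_rot: [0.849, 0.529, 0.001, -0.0]
wrist_force: [-0.2, -0.1, -2.1]
finger_gap: 0.457
finger_force: 30.0
```

Request:
apply_moves(
  translation=[
    [0,0,1],
    [0,0,2],
    [0,0,2],
    [0,0,3],
    [0,0,3],
  ],
  rot=[
    [0,0,0],
    [0,0,0],
    [0,0,0],
    [0,0,0],
    [0,0,0],
  ],
  hand=[35,35,35,35,35],
)

```text
time_s: 6.87
ee_pos: [0.4601, 0.3533, 0.0477]
tcp_rot: [0.849, 0.529, 0.0, -0.0]
wrist_force: [-2.7, -2.7, 12.3]
finger_gap: 0.458
finger_force: 30.0
```

Request:
apply_moves(
  translation=[
    [0,0,-1],
    [0,0,-1],
    [0,0,-1],
    [0,0,-1],
    [0,0,-1],
  ],
  rot=[
    [0,0,0],
    [0,0,0],
    [0,0,0],
    [0,0,0],
    [0,0,0],
  ],
  hand=[35,35,100,100,100],
)

```text
time_s: 7.28
ee_pos: [0.46, 0.3533, 0.0475]
tcp_rot: [0.849, 0.529, 0.0, -0.0]
wrist_force: [0.1, -0.5, 0.1]
finger_gap: 0.616
finger_force: 0.0
```

Request:
apply_moves(
  translation=[
    [0,0,0],
    [0,0,0],
    [0,0,0],
    [0,0,0],
    [0,0,0],
  ],
  rot=[
    [0,0,0],
    [0,0,0],
    [0,0,0],
    [0,0,0],
    [0,0,0],
  ],
  hand=[100,100,100,100,100],
)

```text
time_s: 7.7
ee_pos: [0.46, 0.3532, 0.0476]
tcp_rot: [0.849, 0.529, 0.0, -0.0]
wrist_force: [0.6, 0.3, 0.0]
finger_gap: 0.961
finger_force: 0.0
```

Request:
apply_moves(
  translation=[
    [0,0,-15],
    [0,0,-40],
    [0,0,-70],
    [0,0,-105],
    [0,0,-120],
  ],
  rot=[
    [0,0,0],
    [0,0,0],
    [0,0,0],
    [0,0,0],
    [0,0,0],
  ],
  hand=[100,100,100,100,100],
)

```text
time_s: 8.12
ee_pos: [0.4608, 0.3538, 0.1715]
tcp_rot: [0.849, 0.529, 0.002, 0.0]
wrist_force: [0.4, 0.1, 0.3]
finger_gap: 0.998
finger_force: 0.0
```

```bash
python3 - <<'E'
from h import *
from plan import calls
s=state(); p=s['ee_pos']*1000; print(p,s['finger_gap'])
p=[460,353,168]
calls(p,-26.2,[((468,160,168),0),((474,-40,168),0),((450,-235,150),0),((436.5,-319,145),0),((436.5,-319,58),0)])
E
```

```text
[460.79318213 353.80277124 171.53148554] 0.9981391254074046
(468, 160, 168) tool shift [-170.0, 92.0, 0.0] len 193 rows 5 turn 0
(474, -40, 168) tool shift [-176.0, 94.0, 0.0] len 200 rows 5 turn 0
(450, -235, 150) tool shift [-186.0, 65.0, 18.0] len 198 rows 5 turn 0
(436.5, -319, 145) tool shift [-81.0, 25.0, 5.0] len 85 rows 3 turn 0
(436.5, -319, 58) tool shift [-0.0, -0.0, 87.0] len 87 rows 3 turn 0
end [ 437.  -318.9   58. ] -26.2
```

Request:
apply_moves(
  translation=[
    [-34,18,0],
    [-68,36,0],
    [-102,55,0],
    [-136,73,0],
    [-170,92,0],
  ],
  rot=[
    [0,0,0],
    [0,0,0],
    [0,0,0],
    [0,0,0],
    [0,0,0],
  ],
  hand=[100,100,100,100,100],
)

```text
time_s: 8.53
ee_pos: [0.4673, 0.1586, 0.1678]
tcp_rot: [0.848, 0.529, 0.0, 0.0]
wrist_force: [1.5, 0.5, 0.7]
finger_gap: 0.998
finger_force: 0.0
```

Request:
apply_moves(
  translation=[
    [-35,19,0],
    [-70,38,0],
    [-105,56,0],
    [-140,75,0],
    [-176,94,0],
  ],
  rot=[
    [0,0,0],
    [0,0,0],
    [0,0,0],
    [0,0,0],
    [0,0,0],
  ],
  hand=[100,100,100,100,100],
)

```text
time_s: 8.95
ee_pos: [0.4744, -0.0411, 0.1678]
tcp_rot: [0.849, 0.529, 0.0, 0.0]
wrist_force: [1.4, -0.2, -0.0]
finger_gap: 0.995
finger_force: 0.0
```

Request:
apply_moves(
  translation=[
    [-37,13,4],
    [-74,26,7],
    [-111,39,11],
    [-148,52,14],
    [-186,65,18],
  ],
  rot=[
    [0,0,0],
    [0,0,0],
    [0,0,0],
    [0,0,0],
    [0,0,0],
  ],
  hand=[100,100,100,100,100],
)

```text
time_s: 9.37
ee_pos: [0.4505, -0.2368, 0.1497]
tcp_rot: [0.849, 0.529, 0.0, 0.0]
wrist_force: [1.2, 1.1, 0.7]
finger_gap: 1.0
finger_force: 0.0
```

Request:
apply_moves(
  translation=[
    [-35,11,2],
    [-65,20,4],
    [-81,25,5],
    [-81,25,5],
    [-81,25,5],
  ],
  rot=[
    [0,0,0],
    [0,0,0],
    [0,0,0],
    [0,0,0],
    [0,0,0],
  ],
  hand=[100,100,100,100,100],
)

```text
time_s: 9.78
ee_pos: [0.4374, -0.319, 0.1443]
tcp_rot: [0.849, 0.528, -0.0, -0.0]
wrist_force: [0.1, 0.5, -0.0]
finger_gap: 0.999
finger_force: 0.0
```

```bash
python3 - <<'E'
from m import *
s=state(); print(s['ee_pos'])
p,d=snapshot('top'); cv2.imwrite('pics/t3.png',p); np.save('t3.npy',d)
C=cloud('top',d)*1000
h,sa,v=cv2.split(cv2.cvtColor(p,cv2.COLOR_BGR2HSV))
g=(h>=45)&(h<=85)&(sa>100)&(v>60)
print('green lid tray',rect('top',big(g,60,200,220,320),.087))
print('green pad',rect('top',big(g,385,205,515,320),.015))
cv2.imwrite('pics/t3c.png',np.hstack([cv2.resize(q,(400,400),interpolation=cv2.INTER_CUBIC) for q in(p[205:325,390:510],p[205:325,90:210])]))
E
```

```text
[ 0.43743923 -0.31899442  0.14433006]
green lid tray (array([460.2, 350.1]), array([22.7, 25.3]), 1.9)
green pad (array([ 474.7, -240.9]), array([70.9, 70.6]), 46.2)
```

View pics/t3c.png

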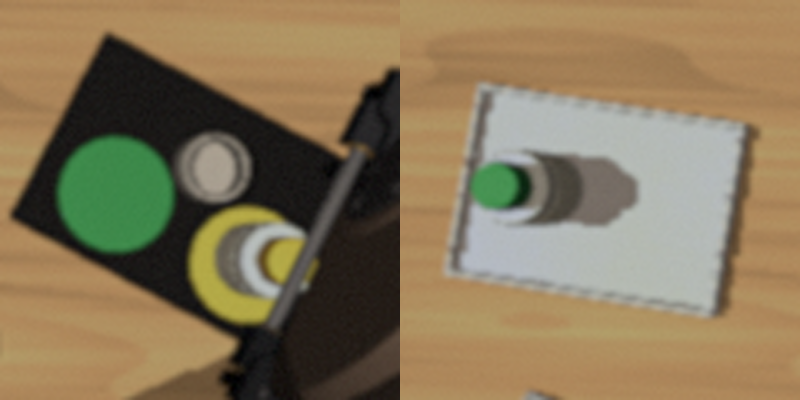

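The left half shows the green pad clear and the yellow jar under the gripper. The right half shows the green jar upright in the tray's left half (500,185). Descend on yellow.

Request:
apply_moves(
  translation=[
    [-1,0,27],
    [-1,0,54],
    [-1,0,80],
    [-1,0,86],
    [-1,0,86],
  ],
  rot=[
    [0,0,0],
    [0,0,0],
    [0,0,0],
    [0,0,0],
    [0,0,0],
  ],
  hand=[100,100,100,80,60],
)

```text
time_s: 10.25
ee_pos: [0.4372, -0.318, 0.0575]
tcp_rot: [0.848, 0.53, -0.0, -0.002]
wrist_force: [-0.6, -0.6, 0.0]
finger_gap: 0.914
finger_force: 0.0
```

Request:
apply_moves(
  translation=[
    [0,0,0],
    [0,0,0],
    [0,0,0],
    [0,0,0],
    [0,0,0],
  ],
  rot=[
    [0,0,0],
    [0,0,0],
    [0,0,0],
    [0,0,0],
    [0,0,0],
  ],
  hand=[35,35,35,35,35],
)

```text
time_s: 10.67
ee_pos: [0.4376, -0.3197, 0.0594]
tcp_rot: [0.849, 0.529, 0.0, 0.001]
wrist_force: [0.1, 0.4, 0.3]
finger_gap: 0.565
finger_force: 0.0
```

Request:
apply_moves(
  translation=[
    [0,0,0],
    [0,0,0],
    [0,0,0],
    [0,0,0],
    [0,0,0],
  ],
  rot=[
    [0,0,0],
    [0,0,0],
    [0,0,0],
    [0,0,0],
    [0,0,0],
  ],
  hand=[35,35,35,35,35],
)

```text
time_s: 11.08
ee_pos: [0.4375, -0.3197, 0.059]
tcp_rot: [0.849, 0.529, 0.0, 0.0]
wrist_force: [-0.4, 0.6, 4.6]
finger_gap: 0.457
finger_force: 30.0
```

```bash
python3 - <<'E'
from h import *
from plan import calls
s=state(); p=s['ee_pos']*1000; print(p,s['finger_gap'],s['finger_force'])
calls(p,-26.2,[((p[0],p[1],158),0),((455,-120,158),0),((460,80,158),0),((450,281,150),0),((450,281,50),0)])
E
```

```text
[ 437.53390358 -319.68408215   58.95517914] 0.4570809546764825 30.000875294208527
(np.float64(437.5339035775842), np.float64(-319.6840821534552), 158) tool shift [0.0, 0.0, -99.0] len 99 rows 3 turn 0
(455, -120, 158) tool shift [187.0, -72.0, -0.0] len 200 rows 5 turn 0
(460, 80, 158) tool shift [182.0, -84.0, -0.0] len 200 rows 5 turn 0
(450, 281, 150) tool shift [175.0, -98.0, 8.0] len 201 rows 5 turn 0
(450, 281, 50) tool shift [0.0, -0.0, 100.0] len 100 rows 3 turn 0
end [449.8 280.6  50. ] -26.2
```

Request:
apply_moves(
  translation=[
    [0,0,-15],
    [0,0,-35],
    [0,0,-60],
    [0,0,-85],
    [0,0,-99],
  ],
  rot=[
    [0,0,0],
    [0,0,0],
    [0,0,0],
    [0,0,0],
    [0,0,0],
  ],
  hand=[35,35,35,35,35],
)

```text
time_s: 11.5
ee_pos: [0.4376, -0.3198, 0.1597]
tcp_rot: [0.849, 0.529, 0.0, 0.001]
wrist_force: [1.3, 0.2, -1.7]
finger_gap: 0.459
finger_force: 30.0
```

Request:
apply_moves(
  translation=[
    [35,-13,0],
    [72,-27,0],
    [110,-42,0],
    [148,-57,0],
    [186,-72,0],
  ],
  rot=[
    [0,0,0],
    [0,0,0],
    [0,0,0],
    [0,0,0],
    [0,0,0],
  ],
  hand=[35,35,35,35,35],
)

```text
time_s: 11.92
ee_pos: [0.4542, -0.1191, 0.1574]
tcp_rot: [0.849, 0.529, -0.0, -0.0]
wrist_force: [0.7, -0.4, -1.7]
finger_gap: 0.461
finger_force: 30.0
```

Request:
apply_moves(
  translation=[
    [36,-17,0],
    [73,-34,0],
    [109,-50,0],
    [146,-67,0],
    [182,-84,0],
  ],
  rot=[
    [0,0,0],
    [0,0,0],
    [0,0,0],
    [0,0,0],
    [0,0,0],
  ],
  hand=[35,35,35,35,35],
)

```text
time_s: 12.33
ee_pos: [0.4589, 0.0815, 0.1575]
tcp_rot: [0.849, 0.529, -0.0, -0.0]
wrist_force: [1.0, -0.5, -1.8]
finger_gap: 0.459
finger_force: 30.0
```

Request:
apply_moves(
  translation=[
    [36,-20,2],
    [72,-40,4],
    [108,-60,6],
    [144,-80,8],
    [175,-98,8],
  ],
  rot=[
    [0,0,0],
    [0,0,0],
    [0,0,0],
    [0,0,0],
    [0,0,0],
  ],
  hand=[35,35,35,35,35],
)

```text
time_s: 12.75
ee_pos: [0.4477, 0.2822, 0.1491]
tcp_rot: [0.848, 0.529, -0.0, -0.0]
wrist_force: [0.7, -0.7, -2.6]
finger_gap: 0.457
finger_force: 30.0
```

Request:
apply_moves(
  translation=[
    [0,0,0],
    [0,0,0],
    [0,0,10],
    [0,0,35],
    [0,0,60],
  ],
  rot=[
    [0,0,0],
    [0,0,0],
    [0,0,0],
    [0,0,0],
    [0,0,0],
  ],
  hand=[35,35,35,35,35],
)

```text
time_s: 13.17
ee_pos: [0.449, 0.2786, 0.0891]
tcp_rot: [0.849, 0.528, 0.001, 0.0]
wrist_force: [0.4, -0.4, -0.5]
finger_gap: 0.457
finger_force: 30.0
```

Now lower to contact (TCP about 48).

Request:
apply_moves(
  translation=[
    [0,0,20],
    [0,0,35],
    [0,0,38],
    [0,0,40],
    [0,0,41],
  ],
  rot=[
    [0,0,0],
    [0,0,0],
    [0,0,0],
    [0,0,0],
    [0,0,0],
  ],
  hand=[35,35,35,35,35],
)

```text
time_s: 13.58
ee_pos: [0.4489, 0.2791, 0.0488]
tcp_rot: [0.849, 0.528, 0.0, -0.0]
wrist_force: [-0.4, 0.1, -2.4]
finger_gap: 0.462
finger_force: 30.0
```

Request:
apply_moves(
  translation=[
    [0,0,0],
    [0,0,0],
    [0,0,1],
    [0,0,1],
    [0,0,1],
  ],
  rot=[
    [0,0,0],
    [0,0,0],
    [0,0,0],
    [0,0,0],
    [0,0,0],
  ],
  hand=[35,35,35,35,35],
)

```text
time_s: 14.0
ee_pos: [0.4486, 0.2799, 0.048]
tcp_rot: [0.849, 0.529, 0.0, 0.0]
wrist_force: [0.0, 0.3, 0.1]
finger_gap: 0.459
finger_force: 30.0
```

Request:
apply_moves(
  translation=[
    [0,0,0],
    [0,0,0],
    [0,0,0],
    [0,0,0],
    [0,0,0],
  ],
  rot=[
    [0,0,0],
    [0,0,0],
    [0,0,0],
    [0,0,0],
    [0,0,0],
  ],
  hand=[100,100,100,100,100],
)

```text
time_s: 14.42
ee_pos: [0.4486, 0.2798, 0.0477]
tcp_rot: [0.849, 0.529, 0.0, -0.0]
wrist_force: [0.5, -0.3, 0.2]
finger_gap: 0.757
finger_force: 0.0
```

Request:
apply_moves(
  translation=[
    [0,0,0],
    [0,0,0],
    [0,0,0],
    [0,0,0],
    [0,0,0],
  ],
  rot=[
    [0,0,0],
    [0,0,0],
    [0,0,0],
    [0,0,0],
    [0,0,0],
  ],
  hand=[100,100,100,100,100],
)

```text
time_s: 14.83
ee_pos: [0.4485, 0.2798, 0.0476]
tcp_rot: [0.849, 0.529, 0.0, -0.0]
wrist_force: [-0.5, 0.7, 0.0]
finger_gap: 0.998
finger_force: 0.0
```

Request:
apply_moves(
  translation=[
    [0,0,-15],
    [0,0,-40],
    [0,0,-70],
    [0,0,-105],
    [0,0,-120],
  ],
  rot=[
    [0,0,0],
    [0,0,0],
    [0,0,0],
    [0,0,0],
    [0,0,0],
  ],
  hand=[100,100,100,100,100],
)

```text
time_s: 15.25
ee_pos: [0.4492, 0.2802, 0.1713]
tcp_rot: [0.849, 0.529, 0.002, 0.0]
wrist_force: [0.1, 0.7, 0.8]
finger_gap: 1.002
finger_force: 0.0
```

```bash
python3 - <<'E'
from h import *
from plan import calls
s=state(); p=s['ee_pos']*1000; print(p,s['finger_gap'])
p=[449,280,168]
calls(p,-26.2,[((464,80,168),0),((485,-118,160),0),((491,-295,120),0),((491,-295,44),0)])
E
```

```text
[449.24859682 280.21455151 171.29759973] 1.0016726797075557
(464, 80, 168) tool shift [-173.0, 102.0, 0.0] len 201 rows 5 turn 0
(485, -118, 160) tool shift [-168.0, 106.0, 8.0] len 199 rows 5 turn 0
(491, -295, 120) tool shift [-156.0, 84.0, 40.0] len 182 rows 5 turn 0
(491, -295, 44) tool shift [-0.0, -0.0, 76.0] len 76 rows 2 turn 0
end [ 491.6 -294.9   44. ] -26.2
```

Request:
apply_moves(
  translation=[
    [-34,20,0],
    [-69,41,0],
    [-104,61,0],
    [-138,82,0],
    [-173,102,0],
  ],
  rot=[
    [0,0,0],
    [0,0,0],
    [0,0,0],
    [0,0,0],
    [0,0,0],
  ],
  hand=[100,100,100,100,100],
)

```text
time_s: 15.67
ee_pos: [0.4637, 0.0779, 0.1678]
tcp_rot: [0.848, 0.529, 0.0, 0.0]
wrist_force: [0.5, -0.1, 0.7]
finger_gap: 1.002
finger_force: 0.0
```

Request:
apply_moves(
  translation=[
    [-34,21,2],
    [-67,42,3],
    [-101,64,5],
    [-134,85,6],
    [-168,106,8],
  ],
  rot=[
    [0,0,0],
    [0,0,0],
    [0,0,0],
    [0,0,0],
    [0,0,0],
  ],
  hand=[100,100,100,100,100],
)

```text
time_s: 16.08
ee_pos: [0.485, -0.12, 0.1598]
tcp_rot: [0.849, 0.529, 0.0, 0.0]
wrist_force: [1.5, 0.0, 0.3]
finger_gap: 1.0
finger_force: 0.0
```

Request:
apply_moves(
  translation=[
    [-33,18,8],
    [-67,36,16],
    [-100,54,24],
    [-134,72,32],
    [-156,84,40],
  ],
  rot=[
    [0,0,0],
    [0,0,0],
    [0,0,0],
    [0,0,0],
    [0,0,0],
  ],
  hand=[100,100,100,80,80],
)

```text
time_s: 16.5
ee_pos: [0.4916, -0.2983, 0.1192]
tcp_rot: [0.849, 0.528, 0.0, 0.0]
wrist_force: [0.0, 0.4, 0.2]
finger_gap: 0.909
finger_force: 0.0
```

Request:
apply_moves(
  translation=[
    [0,0,0],
    [0,0,0],
    [0,0,0],
    [0,0,0],
    [0,0,0],
  ],
  rot=[
    [0,0,0],
    [0,0,0],
    [0,0,0],
    [0,0,0],
    [0,0,0],
  ],
  hand=[80,80,80,80,80],
)

```text
time_s: 16.92
ee_pos: [0.492, -0.2939, 0.1201]
tcp_rot: [0.848, 0.53, 0.0, 0.0]
wrist_force: [-0.9, -0.0, 0.4]
finger_gap: 0.803
finger_force: 0.0
```

```bash
python3 - <<'E'
from m import *
s=state(); print(s['ee_pos'],s['finger_gap'])
p,d=snapshot('top'); q,_=snapshot('side')
h,sa,v=cv2.split(cv2.cvtColor(p,cv2.COLOR_BGR2HSV))
for nm,lo,hi in(('green',45,85),('yellow',20,34)):
    m=(h>=lo)&(h<=hi)&(sa>110)&(v>70)
    for b,z in(((100,225,200,300),.087),((385,205,515,320),.015)):
        try: print(nm,z,rect('top',big(m,*b),z))
        except Exception as e: print(nm,e)
cv2.imwrite('pics/t4c.png',np.hstack([cv2.resize(x,(400,400),interpolation=cv2.INTER_CUBIC) for x in(p[205:325,90:210],q[110:230,290:410])]))
E
```

```text
[ 0.4920485  -0.2939175   0.12009174] 0.8034777232782415
green 0.087 (array([459.2, 350. ]), array([20.8, 25.2]), 1.9)
green 0.015 (array([ 474.7, -240.9]), array([70.9, 70.6]), 46.2)
yellow 0.087 (array([447.5, 274.5]), array([22.5, 28.8]), 1.9)
yellow 0.015 (array([ 377.8, -186. ]), array([1.4, 2.8]), 46.1)
```

View pics/t4c.png

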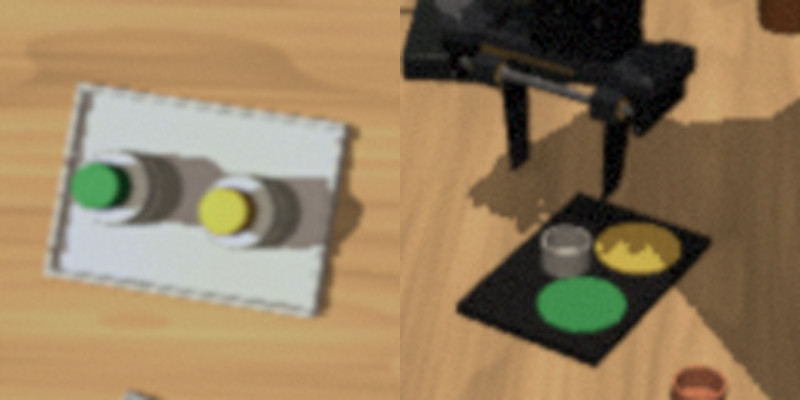

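Both jars stand upright in the tray (crop (100,185) and (227,210)); the fingers are above the free pewter cup (567,250). Descend and grip.

Request:
apply_moves(
  translation=[
    [-1,0,25],
    [-1,0,50],
    [-1,0,70],
    [-1,0,76],
    [-1,0,76],
  ],
  rot=[
    [0,0,0],
    [0,0,0],
    [0,0,0],
    [0,0,0],
    [0,0,0],
  ],
  hand=[80,80,80,80,80],
)

```text
time_s: 17.43
ee_pos: [0.491, -0.2951, 0.0425]
tcp_rot: [0.849, 0.529, -0.0, -0.001]
wrist_force: [0.4, -1.0, -0.9]
finger_gap: 0.804
finger_force: 0.0
```

Request:
apply_moves(
  translation=[
    [0,0,0],
    [0,0,0],
    [0,0,0],
    [0,0,0],
    [0,0,0],
  ],
  rot=[
    [0,0,0],
    [0,0,0],
    [0,0,0],
    [0,0,0],
    [0,0,0],
  ],
  hand=[80,30,30,30,30],
)

```text
time_s: 17.85
ee_pos: [0.4916, -0.296, 0.0443]
tcp_rot: [0.849, 0.529, 0.0, 0.0]
wrist_force: [0.7, -0.3, -0.7]
finger_gap: 0.573
finger_force: 0.0
```

Request:
apply_moves(
  translation=[
    [0,0,0],
    [0,0,0],
    [0,0,0],
    [0,0,0],
    [0,0,0],
  ],
  rot=[
    [0,0,0],
    [0,0,0],
    [0,0,0],
    [0,0,0],
    [0,0,0],
  ],
  hand=[30,30,30,30,30],
)

```text
time_s: 18.27
ee_pos: [0.4914, -0.2959, 0.0438]
tcp_rot: [0.849, 0.529, 0.0, 0.0]
wrist_force: [-0.8, 0.9, 3.9]
finger_gap: 0.417
finger_force: 30.0
```

```bash
python3 - <<'E'
from m import *
from plan import calls
s=state(); p=s['ee_pos']*1000; print(p,s['finger_gap'],s['finger_force'])
print('cup side',R(onz('side',[(340.1,182.)],.036)))
x=cv2.imread('pics/top0.png'); cv2.imwrite('pics/blk.png',cv2.resize(x[170:240,285:355],(560,560),interpolation=cv2.INTER_CUBIC))
calls(p,-26.2,[((p[0],p[1],104),0),((540,-160,110),0),((585,-26,110),0),((585,-26,58),0)])
E
```

```text
[ 491.38543136 -295.90292257   43.77868915] 0.41684933403960855 30.000648200511932
cup side [[488.8, -294.2, 36.0]]
(np.float64(491.38543136011197), np.float64(-295.90292256602265), 104) tool shift [0.0, 0.0, -60.0] len 60 rows 2 turn 0
(540, -160, 110) tool shift [143.0, -16.0, -6.0] len 144 rows 4 turn 0
(585, -26, 110) tool shift [141.0, -19.0, -0.0] len 142 rows 4 turn 0
(585, -26, 58) tool shift [-0.0, -0.0, 52.0] len 52 rows 2 turn 0
end [585.4 -25.6  57.8] -26.2
```

View pics/blk.png

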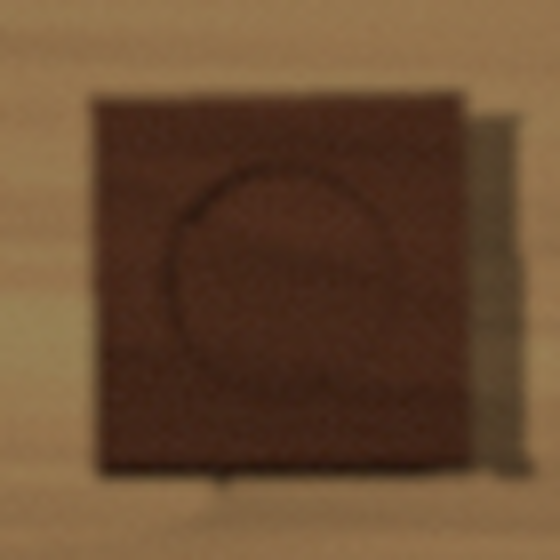

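The recess is centred in the block (crop circle centre (285,278)). Lift and go to (585,-26).

Request:
apply_moves(
  translation=[
    [0,0,-10],
    [0,0,-25],
    [0,0,-40],
    [0,0,-55],
    [0,0,-60],
  ],
  rot=[
    [0,0,0],
    [0,0,0],
    [0,0,0],
    [0,0,0],
    [0,0,0],
  ],
  hand=[30,30,30,30,30],
)

```text
time_s: 18.68
ee_pos: [0.4919, -0.2962, 0.1059]
tcp_rot: [0.849, 0.529, 0.0, 0.001]
wrist_force: [1.2, 0.2, -0.7]
finger_gap: 0.419
finger_force: 30.0
```

Request:
apply_moves(
  translation=[
    [20,-2,-2],
    [50,-6,-4],
    [83,-9,-6],
    [115,-13,-6],
    [143,-16,-6],
  ],
  rot=[
    [0,0,0],
    [0,0,0],
    [0,0,0],
    [0,0,0],
    [0,0,0],
  ],
  hand=[30,30,30,30,30],
)

```text
time_s: 19.1
ee_pos: [0.5402, -0.1587, 0.1096]
tcp_rot: [0.849, 0.529, 0.0, -0.0]
wrist_force: [0.8, -0.6, -1.8]
finger_gap: 0.417
finger_force: 30.0
```

Request:
apply_moves(
  translation=[
    [35,-5,0],
    [70,-10,0],
    [105,-14,0],
    [130,-18,0],
    [141,-19,0],
  ],
  rot=[
    [0,0,0],
    [0,0,0],
    [0,0,0],
    [0,0,0],
    [0,0,0],
  ],
  hand=[30,30,30,30,30],
)

```text
time_s: 19.52
ee_pos: [0.5854, -0.0225, 0.1095]
tcp_rot: [0.848, 0.53, 0.0, -0.0]
wrist_force: [-0.5, 0.5, -0.5]
finger_gap: 0.421
finger_force: 30.0
```

Request:
apply_moves(
  translation=[
    [0,0,0],
    [0,0,0],
    [0,0,10],
    [0,0,20],
    [0,0,20],
  ],
  rot=[
    [0,0,0],
    [0,0,0],
    [0,0,0],
    [0,0,0],
    [0,0,0],
  ],
  hand=[30,30,30,30,30],
)

```text
time_s: 19.93
ee_pos: [0.5838, -0.0266, 0.0873]
tcp_rot: [0.849, 0.528, -0.001, -0.001]
wrist_force: [-0.0, 0.0, -0.6]
finger_gap: 0.417
finger_force: 30.0
```

Request:
apply_moves(
  translation=[
    [0,0,0],
    [0,0,0],
    [0,0,0],
    [0,0,0],
    [0,0,0],
  ],
  rot=[
    [0,0,0],
    [0,0,0],
    [0,0,0],
    [0,0,0],
    [0,0,0],
  ],
  hand=[30,30,30,30,30],
)

```text
time_s: 20.35
ee_pos: [0.5851, -0.0256, 0.0899]
tcp_rot: [0.849, 0.529, 0.0, 0.0]
wrist_force: [0.1, -0.2, -1.4]
finger_gap: 0.42
finger_force: 30.0
```

```bash
python3 - <<'E'
from m import *
s=state(); print(s['ee_pos'],s['finger_gap'],s['wrist_force'])
q,_=snapshot('side'); cv2.imwrite('pics/s5.png',cv2.resize(q[190:290,235:345],None,fx=5,fy=5,interpolation=cv2.INTER_CUBIC))
E
```

```text
[ 0.5850981  -0.02556295  0.08987575] 0.4204378173065011 [ 0.05751712 -0.18604009 -1.38775365]
```

View pics/s5.png

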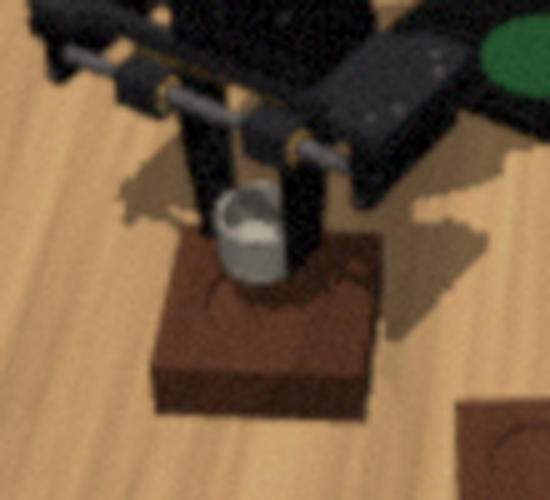

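The cup is held upright above the recess (cup (255,235), recess (270,305)). Lowering.

Request:
apply_moves(
  translation=[
    [0,0,10],
    [0,0,20],
    [0,0,27],
    [0,0,30],
    [0,0,31],
  ],
  rot=[
    [0,0,0],
    [0,0,0],
    [0,0,0],
    [0,0,0],
    [0,0,0],
  ],
  hand=[30,30,30,30,30],
)

```text
time_s: 20.82
ee_pos: [0.5846, -0.0255, 0.0574]
tcp_rot: [0.849, 0.529, -0.001, -0.001]
wrist_force: [-0.6, -0.5, -1.7]
finger_gap: 0.416
finger_force: 30.0
```

Request:
apply_moves(
  translation=[
    [0,0,0],
    [0,0,1],
    [0,0,1],
    [0,0,2],
    [0,0,2],
  ],
  rot=[
    [0,0,0],
    [0,0,0],
    [0,0,0],
    [0,0,0],
    [0,0,0],
  ],
  hand=[30,30,30,30,30],
)

```text
time_s: 21.23
ee_pos: [0.5852, -0.0255, 0.0568]
tcp_rot: [0.849, 0.529, 0.0, 0.0]
wrist_force: [-0.1, 0.2, -0.2]
finger_gap: 0.416
finger_force: 30.0
```

```bash
python3 - <<'E'
from m import *
s=state(); print(s['ee_pos'],s['wrist_force'])
print(R(onz('side',[(289,250)],.03)))
E
```

```text
[ 0.5851701  -0.02548615  0.05682505] [-0.0528686   0.20175244 -0.20192822]
[[582.6, -24.7, 30.0]]
```

Request:
apply_moves(
  translation=[
    [0,0,0],
    [0,0,0],
    [0,0,0],
    [0,0,0],
    [0,0,0],
  ],
  rot=[
    [0,0,0],
    [0,0,0],
    [0,0,0],
    [0,0,0],
    [0,0,0],
  ],
  hand=[100,100,100,100,100],
)

```text
time_s: 21.65
ee_pos: [0.585, -0.0255, 0.0566]
tcp_rot: [0.849, 0.529, 0.0, -0.0]
wrist_force: [-0.9, 0.6, 0.2]
finger_gap: 0.71
finger_force: 0.0
```

Request:
apply_moves(
  translation=[
    [0,0,0],
    [0,0,-15],
    [0,0,-45],
    [0,0,-80],
    [0,0,-110],
  ],
  rot=[
    [0,0,0],
    [0,0,0],
    [0,0,0],
    [0,0,0],
    [0,0,0],
  ],
  hand=[100,100,100,100,100],
)

```text
time_s: 22.07
ee_pos: [0.5849, -0.0255, 0.1682]
tcp_rot: [0.849, 0.529, -0.0, -0.0]
wrist_force: [0.8, 0.1, -0.2]
finger_gap: 0.99
finger_force: 0.0
```

```bash
python3 - <<'E'
from m import *
from plan import calls
s=state(); print(s['ee_pos'],s['finger_gap'])
calls([585,-25.5,167],-26.2,[((520,130,167),0),((448.5,280,140),0),((448.5,280,48),0)])
E
```

```text
[ 0.58487692 -0.0254927   0.16822012] 0.9899387253478203
(520, 130, 167) tool shift [111.0, -127.0, 0.0] len 169 rows 5 turn 0
(448.5, 280, 140) tool shift [103.0, -130.0, 27.0] len 168 rows 5 turn 0
(448.5, 280, 48) tool shift [-0.0, -0.0, 92.0] len 92 rows 3 turn 0
end [448.9 280.   48. ] -26.2
```

Request:
apply_moves(
  translation=[
    [22,-25,0],
    [45,-51,0],
    [67,-76,0],
    [90,-102,0],
    [111,-127,0],
  ],
  rot=[
    [0,0,0],
    [0,0,0],
    [0,0,0],
    [0,0,0],
    [0,0,0],
  ],
  hand=[100,100,100,100,100],
)

```text
time_s: 22.48
ee_pos: [0.519, 0.1315, 0.1668]
tcp_rot: [0.849, 0.529, 0.0, 0.0]
wrist_force: [1.2, 0.0, -0.6]
finger_gap: 1.0
finger_force: 0.0
```

Request:
apply_moves(
  translation=[
    [23,-29,6],
    [46,-58,12],
    [69,-87,18],
    [92,-116,24],
    [103,-130,27],
  ],
  rot=[
    [0,0,0],
    [0,0,0],
    [0,0,0],
    [0,0,0],
    [0,0,0],
  ],
  hand=[100,100,100,100,100],
)

```text
time_s: 22.9
ee_pos: [0.4464, 0.2825, 0.1391]
tcp_rot: [0.848, 0.53, -0.0, -0.0]
wrist_force: [0.5, -0.8, -0.3]
finger_gap: 1.002
finger_force: 0.0
```

Request:
apply_moves(
  translation=[
    [0,0,0],
    [0,0,0],
    [0,0,0],
    [0,0,0],
    [0,0,0],
  ],
  rot=[
    [0,0,0],
    [0,0,0],
    [0,0,0],
    [0,0,0],
    [0,0,0],
  ],
  hand=[100,100,100,100,100],
)

```text
time_s: 23.32
ee_pos: [0.4492, 0.2789, 0.1398]
tcp_rot: [0.849, 0.528, 0.0, 0.0]
wrist_force: [0.3, -0.1, 0.2]
finger_gap: 1.001
finger_force: 0.0
```

```bash
python3 - <<'E'
from m import *
s=state(); print(s['ee_pos'],s['finger_gap'])
p,d=snapshot('top'); q,_=snapshot('side'); C=cloud('top',d)*1000
z=C[170:240,285:355].reshape(-1,3); k=z[:,2]>38; print('cup rim pts',k.sum(),z[k].mean(0),z[k].min(0),z[k].max(0))
cv2.imwrite('pics/t6.png',np.hstack([cv2.resize(x,(400,400),interpolation=cv2.INTER_CUBIC) for x in(p[165:245,280:360],q[210:300,245:335])]))
E
```

```text
[0.44916311 0.27889278 0.13983045] 1.0014987800779767
cup rim pts 121 [558.07303726 -27.94450367 229.55912619] [447.51409367 -44.99289527  38.14656458] [604.98193106  -7.15098436 968.01624921]
```

View pics/t6.png

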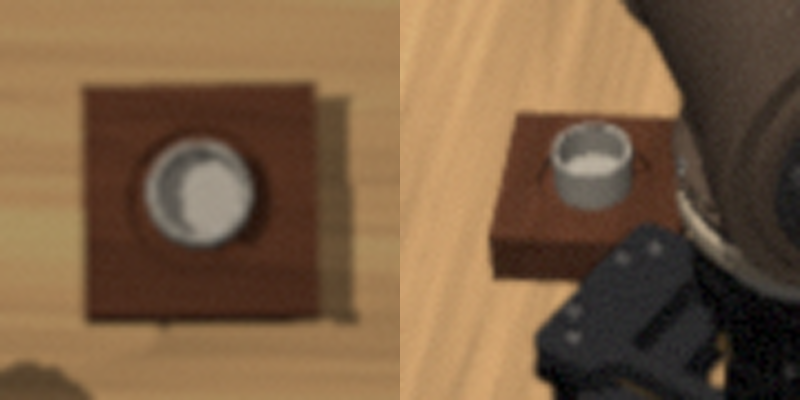

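The cup is seated in the recess (crop (199,192) on the block at (198,203), consistent with parallax). Picking up the yellow jar.

Request:
apply_moves(
  translation=[
    [0,0,27],
    [0,0,54],
    [0,0,80],
    [0,0,91],
    [0,0,91],
  ],
  rot=[
    [0,0,0],
    [0,0,0],
    [0,0,0],
    [0,0,0],
    [0,0,0],
  ],
  hand=[100,100,100,80,60],
)

```text
time_s: 23.83
ee_pos: [0.4478, 0.2791, 0.0467]
tcp_rot: [0.849, 0.529, -0.002, -0.0]
wrist_force: [-0.3, 0.1, 0.7]
finger_gap: 0.907
finger_force: 0.0
```

Request:
apply_moves(
  translation=[
    [0,0,0],
    [0,0,0],
    [0,0,0],
    [0,0,0],
    [0,0,0],
  ],
  rot=[
    [0,0,0],
    [0,0,0],
    [0,0,0],
    [0,0,0],
    [0,0,0],
  ],
  hand=[35,35,35,35,35],
)

```text
time_s: 24.25
ee_pos: [0.4488, 0.28, 0.0495]
tcp_rot: [0.849, 0.529, 0.001, 0.0]
wrist_force: [-0.8, -0.6, 0.4]
finger_gap: 0.566
finger_force: 0.0
```

Request:
apply_moves(
  translation=[
    [0,0,0],
    [0,0,0],
    [0,0,0],
    [0,0,0],
    [0,0,0],
  ],
  rot=[
    [0,0,0],
    [0,0,0],
    [0,0,0],
    [0,0,0],
    [0,0,0],
  ],
  hand=[35,35,35,35,35],
)

```text
time_s: 24.67
ee_pos: [0.4486, 0.2799, 0.0491]
tcp_rot: [0.849, 0.529, 0.0, -0.0]
wrist_force: [-0.5, -1.0, 5.5]
finger_gap: 0.459
finger_force: 30.0
```

```bash
python3 - <<'E'
from h import *
from plan import calls
s=state(); p=s['ee_pos']*1000; print(p,s['finger_gap'],s['finger_force'])
calls(p,-26.2,[((p[0],p[1],158),0),((460,78,158),0),((455,-124,158),0),((435.5,-321,150),0),((435.5,-321,60),0)])
E
```

```text
[448.61941481 279.94170427  49.060368  ] 0.45922293377471674 30.00095933675766
(np.float64(448.61941480737573), np.float64(279.94170426587334), 158) tool shift [0.0, 0.0, -109.0] len 109 rows 3 turn 0
(460, 78, 158) tool shift [-176.0, 99.0, 0.0] len 202 rows 5 turn 0
(455, -124, 158) tool shift [-184.0, 85.0, 0.0] len 202 rows 5 turn 0
(435.5, -321, 150) tool shift [-185.0, 70.0, 8.0] len 198 rows 5 turn 0
(435.5, -321, 60) tool shift [0.0, -0.0, 90.0] len 90 rows 3 turn 0
end [ 435.9 -321.2   60.1] -26.2
```

Request:
apply_moves(
  translation=[
    [0,0,-15],
    [0,0,-40],
    [0,0,-70],
    [0,0,-95],
    [0,0,-109],
  ],
  rot=[
    [0,0,0],
    [0,0,0],
    [0,0,0],
    [0,0,0],
    [0,0,0],
  ],
  hand=[35,35,35,35,35],
)

```text
time_s: 25.08
ee_pos: [0.4489, 0.28, 0.1601]
tcp_rot: [0.849, 0.529, 0.001, 0.0]
wrist_force: [0.8, 1.0, -1.4]
finger_gap: 0.459
finger_force: 30.0
```

Request:
apply_moves(
  translation=[
    [-30,17,0],
    [-65,37,0],
    [-101,57,0],
    [-138,77,0],
    [-174,98,0],
  ],
  rot=[
    [0,0,0],
    [0,0,0],
    [0,0,0],
    [0,0,0],
    [0,0,0],
  ],
  hand=[35,35,35,35,35],
)

```text
time_s: 25.5
ee_pos: [0.4591, 0.0792, 0.1576]
tcp_rot: [0.848, 0.529, -0.0, -0.0]
wrist_force: [0.8, -0.1, -2.7]
finger_gap: 0.46
finger_force: 30.0
```

Request:
apply_moves(
  translation=[
    [-37,17,0],
    [-74,34,0],
    [-111,51,0],
    [-148,68,0],
    [-184,85,0],
  ],
  rot=[
    [0,0,0],
    [0,0,0],
    [0,0,0],
    [0,0,0],
    [0,0,0],
  ],
  hand=[35,35,35,35,35],
)

```text
time_s: 25.92
ee_pos: [0.4544, -0.1238, 0.1575]
tcp_rot: [0.849, 0.529, -0.0, -0.0]
wrist_force: [1.3, -0.2, -2.3]
finger_gap: 0.458
finger_force: 30.0
```

Request:
apply_moves(
  translation=[
    [-38,14,2],
    [-76,29,4],
    [-114,43,6],
    [-152,57,8],
    [-187,71,8],
  ],
  rot=[
    [0,0,0],
    [0,0,0],
    [0,0,0],
    [0,0,0],
    [0,0,0],
  ],
  hand=[35,35,35,35,35],
)

```text
time_s: 26.33
ee_pos: [0.4355, -0.323, 0.149]
tcp_rot: [0.849, 0.529, -0.0, -0.001]
wrist_force: [1.1, -0.4, -1.5]
finger_gap: 0.462
finger_force: 30.0
```

Request:
apply_moves(
  translation=[
    [0,0,0],
    [0,0,0],
    [0,0,10],
    [0,0,35],
    [0,0,55],
  ],
  rot=[
    [0,0,0],
    [0,0,0],
    [0,0,0],
    [0,0,0],
    [0,0,0],
  ],
  hand=[35,35,35,35,35],
)

```text
time_s: 26.75
ee_pos: [0.4366, -0.3195, 0.0935]
tcp_rot: [0.848, 0.53, 0.0, 0.0]
wrist_force: [-0.2, -0.2, -2.9]
finger_gap: 0.458
finger_force: 30.0
```

Request:
apply_moves(
  translation=[
    [0,0,10],
    [0,0,18],
    [0,0,22],
    [0,0,22],
    [0,0,22],
  ],
  rot=[
    [0,0,0],
    [0,0,0],
    [0,0,0],
    [0,0,0],
    [0,0,0],
  ],
  hand=[35,35,35,35,35],
)

```text
time_s: 27.17
ee_pos: [0.4368, -0.3209, 0.073]
tcp_rot: [0.849, 0.529, 0.0, 0.0]
wrist_force: [1.3, -0.0, -3.1]
finger_gap: 0.461
finger_force: 30.0
```

Request:
apply_moves(
  translation=[
    [0,-1,4],
    [-1,-2,8],
    [-1,-2,10],
    [-1,-2,11],
    [-1,-2,12],
  ],
  rot=[
    [0,0,0],
    [0,0,0],
    [0,0,0],
    [0,0,0],
    [0,0,0],
  ],
  hand=[35,35,35,35,35],
)

```text
time_s: 27.58
ee_pos: [0.4343, -0.321, 0.0605]
tcp_rot: [0.849, 0.529, 0.0, -0.0]
wrist_force: [0.1, -0.3, -2.7]
finger_gap: 0.455
finger_force: 30.0
```

Request:
apply_moves(
  translation=[
    [0,0,0],
    [0,0,0],
    [0,0,1],
    [0,0,1],
    [0,0,1],
  ],
  rot=[
    [0,0,0],
    [0,0,0],
    [0,0,0],
    [0,0,0],
    [0,0,0],
  ],
  hand=[35,35,35,35,35],
)

```text
time_s: 28.0
ee_pos: [0.4344, -0.321, 0.06]
tcp_rot: [0.849, 0.529, 0.0, 0.0]
wrist_force: [-0.7, 1.0, 5.6]
finger_gap: 0.457
finger_force: 30.0
```

Contact. Release, lift, and go for the green jar.

Request:
apply_moves(
  translation=[
    [0,0,0],
    [0,0,0],
    [0,0,0],
    [0,0,0],
    [0,0,0],
  ],
  rot=[
    [0,0,0],
    [0,0,0],
    [0,0,0],
    [0,0,0],
    [0,0,0],
  ],
  hand=[100,100,100,100,100],
)

```text
time_s: 28.42
ee_pos: [0.4343, -0.321, 0.0595]
tcp_rot: [0.849, 0.529, 0.0, -0.0]
wrist_force: [0.6, -0.6, -0.4]
finger_gap: 0.756
finger_force: 0.0
```

Request:
apply_moves(
  translation=[
    [0,0,0],
    [0,0,0],
    [0,0,0],
    [0,0,0],
    [0,0,0],
  ],
  rot=[
    [0,0,0],
    [0,0,0],
    [0,0,0],
    [0,0,0],
    [0,0,0],
  ],
  hand=[100,100,100,100,100],
)

```text
time_s: 28.83
ee_pos: [0.4343, -0.3209, 0.0596]
tcp_rot: [0.849, 0.529, 0.0, -0.0]
wrist_force: [0.3, 0.4, -0.7]
finger_gap: 0.995
finger_force: 0.0
```

Request:
apply_moves(
  translation=[
    [0,0,-15],
    [0,0,-40],
    [0,0,-70],
    [0,0,-100],
    [0,0,-110],
  ],
  rot=[
    [0,0,0],
    [0,0,0],
    [0,0,0],
    [0,0,0],
    [0,0,0],
  ],
  hand=[100,100,100,100,100],
)

```text
time_s: 29.25
ee_pos: [0.4351, -0.3216, 0.1733]
tcp_rot: [0.849, 0.529, 0.001, 0.002]
wrist_force: [-0.5, -0.0, -0.0]
finger_gap: 1.001
finger_force: 0.0
```

```bash
python3 - <<'E'
from h import *
from plan import calls
s=state(); print(s['ee_pos']*1000,s['finger_gap'])
calls([434.5,-321,169],-26.2,[((458,-121,169),0),((466,80,169),0),((464,280,169),0),((460,353.3,140),0),((460,353.3,48),0)])
E
```

```text
[ 435.09311051 -321.63549115  173.27547704] 1.000874149037669
(458, -121, 169) tool shift [190.0, -67.0, 0.0] len 201 rows 5 turn 0
(466, 80, 169) tool shift [184.0, -82.0, 0.0] len 201 rows 5 turn 0
(464, 280, 169) tool shift [178.0, -90.0, 0.0] len 200 rows 5 turn 0
(460, 353.3, 140) tool shift [64.0, -36.0, 29.0] len 79 rows 2 turn 0
(460, 353.3, 48) tool shift [0.0, 0.0, 92.0] len 92 rows 3 turn 0
end [459.7 353.1  48. ] -26.2
```

Request:
apply_moves(
  translation=[
    [38,-13,0],
    [76,-27,0],
    [114,-40,0],
    [152,-54,0],
    [190,-67,0],
  ],
  rot=[
    [0,0,0],
    [0,0,0],
    [0,0,0],
    [0,0,0],
    [0,0,0],
  ],
  hand=[100,100,100,100,100],
)

```text
time_s: 29.67
ee_pos: [0.4573, -0.1191, 0.1693]
tcp_rot: [0.849, 0.529, -0.0, -0.0]
wrist_force: [0.1, -0.6, -0.2]
finger_gap: 1.001
finger_force: 0.0
```

Request:
apply_moves(
  translation=[
    [37,-16,0],
    [74,-33,0],
    [111,-49,0],
    [148,-66,0],
    [184,-82,0],
  ],
  rot=[
    [0,0,0],
    [0,0,0],
    [0,0,0],
    [0,0,0],
    [0,0,0],
  ],
  hand=[100,100,100,100,100],
)

```text
time_s: 30.08
ee_pos: [0.4647, 0.0825, 0.1693]
tcp_rot: [0.849, 0.529, -0.0, -0.0]
wrist_force: [1.0, -0.3, 0.7]
finger_gap: 0.999
finger_force: 0.0
```

Request:
apply_moves(
  translation=[
    [36,-18,0],
    [71,-36,0],
    [107,-54,0],
    [142,-72,0],
    [178,-90,0],
  ],
  rot=[
    [0,0,0],
    [0,0,0],
    [0,0,0],
    [0,0,0],
    [0,0,0],
  ],
  hand=[100,100,100,100,100],
)

```text
time_s: 30.5
ee_pos: [0.4621, 0.2819, 0.1692]
tcp_rot: [0.849, 0.529, -0.0, -0.0]
wrist_force: [1.2, -1.2, -0.7]
finger_gap: 1.001
finger_force: 0.0
```

Request:
apply_moves(
  translation=[
    [32,-18,10],
    [55,-31,20],
    [64,-36,29],
    [64,-36,29],
    [64,-36,29],
  ],
  rot=[
    [0,0,0],
    [0,0,0],
    [0,0,0],
    [0,0,0],
    [0,0,0],
  ],
  hand=[100,100,100,100,100],
)

```text
time_s: 30.92
ee_pos: [0.4582, 0.3525, 0.1399]
tcp_rot: [0.848, 0.529, -0.001, 0.0]
wrist_force: [-0.4, -0.4, 0.1]
finger_gap: 1.003
finger_force: 0.0
```

Request:
apply_moves(
  translation=[
    [0,0,0],
    [0,0,0],
    [0,0,0],
    [0,0,0],
    [0,0,0],
  ],
  rot=[
    [0,0,0],
    [0,0,0],
    [0,0,0],
    [0,0,0],
    [0,0,0],
  ],
  hand=[100,100,100,100,100],
)

```text
time_s: 31.33
ee_pos: [0.4589, 0.3527, 0.141]
tcp_rot: [0.849, 0.529, 0.0, -0.0]
wrist_force: [0.3, 0.4, -0.8]
finger_gap: 0.999
finger_force: 0.0
```

```bash
python3 - <<'E'
from m import *
p,d=snapshot('top')
h,sa,v=cv2.split(cv2.cvtColor(p,cv2.COLOR_BGR2HSV))
m=(h>=20)&(h<=34)&(sa>110)&(v>70); z=cloud('top',d)[...,2]*1000
print('ylid',rect('top',big(m&(z>85),385,205,515,320),.097),'ypad',rect('top',big(m&(z<40),385,205,515,320),.015))
cv2.imwrite('pics/t7.png',cv2.resize(p[205:325,390:510],(480,480),interpolation=cv2.INTER_CUBIC))
E
```

```text
ylid (array([ 434.2, -321.2]), array([22. , 29.7]), 1.6) ypad (array([ 434.6, -315.6]), array([60.9, 71.8]), 85.9)
```

View pics/t7.png

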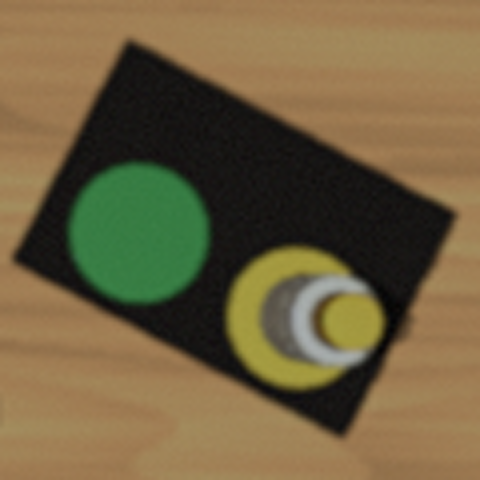

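The yellow jar stands upright on its pad (crop (350,320), pad (295,318)), with the lid at (434,-321), centred. Picking up green.

Request:
apply_moves(
  translation=[
    [0,1,27],
    [0,1,54],
    [0,1,80],
    [0,1,92],
    [0,1,92],
  ],
  rot=[
    [0,0,0],
    [0,0,0],
    [0,0,0],
    [0,0,0],
    [0,0,0],
  ],
  hand=[100,100,100,80,60],
)

```text
time_s: 31.8
ee_pos: [0.4587, 0.3521, 0.0464]
tcp_rot: [0.849, 0.529, -0.002, -0.0]
wrist_force: [0.7, -0.3, -0.1]
finger_gap: 0.912
finger_force: 0.0
```

Request:
apply_moves(
  translation=[
    [0,0,0],
    [0,0,0],
    [0,0,0],
    [0,0,0],
    [0,0,0],
  ],
  rot=[
    [0,0,0],
    [0,0,0],
    [0,0,0],
    [0,0,0],
    [0,0,0],
  ],
  hand=[35,35,35,35,35],
)

```text
time_s: 32.22
ee_pos: [0.4598, 0.353, 0.0496]
tcp_rot: [0.849, 0.529, 0.001, -0.0]
wrist_force: [0.0, 0.4, -0.4]
finger_gap: 0.565
finger_force: 0.0
```

Request:
apply_moves(
  translation=[
    [0,0,0],
    [0,0,0],
    [0,0,0],
    [0,0,0],
    [0,0,0],
  ],
  rot=[
    [0,0,0],
    [0,0,0],
    [0,0,0],
    [0,0,0],
    [0,0,0],
  ],
  hand=[35,35,35,35,35],
)

```text
time_s: 32.63
ee_pos: [0.4597, 0.3529, 0.0491]
tcp_rot: [0.849, 0.529, 0.0, -0.0]
wrist_force: [-0.3, -0.3, 5.4]
finger_gap: 0.459
finger_force: 30.0
```

```bash
python3 - <<'E'
from h import *
from plan import calls
s=state(); p=s['ee_pos']*1000; print(p,s['finger_gap'],s['finger_force'])
calls(p,-26.2,[((p[0],p[1],160),0),((464,152,160),0),((470,-50,160),0),((474.7,-240.3,150),0),((474.7,-240.3,60),0)])
E
```

```text
[459.72253525 352.85967062  49.09915373] 0.45922408662933434 30.000941455364227
(np.float64(459.7225352539523), np.float64(352.85967061959155), 160) tool shift [0.0, 0.0, -111.0] len 111 rows 3 turn 0
(464, 152, 160) tool shift [-178.0, 93.0, 0.0] len 201 rows 5 turn 0
(470, -50, 160) tool shift [-179.0, 94.0, 0.0] len 202 rows 5 turn 0
(474.7, -240.3, 150) tool shift [-169.0, 88.0, 10.0] len 191 rows 5 turn 0
(474.7, -240.3, 60) tool shift [0.0, 0.0, 90.0] len 90 rows 3 turn 0
end [ 474.2 -240.5   60.1] -26.2
```

Request:
apply_moves(
  translation=[
    [0,0,-15],
    [0,0,-40],
    [0,0,-70],
    [0,0,-95],
    [0,0,-111],
  ],
  rot=[
    [0,0,0],
    [0,0,0],
    [0,0,0],
    [0,0,0],
    [0,0,0],
  ],
  hand=[35,35,35,35,35],
)

```text
time_s: 33.05
ee_pos: [0.4598, 0.353, 0.162]
tcp_rot: [0.849, 0.529, 0.001, -0.0]
wrist_force: [0.3, 1.1, -2.2]
finger_gap: 0.456
finger_force: 30.0
```

Request:
apply_moves(
  translation=[
    [-30,16,0],
    [-66,34,0],
    [-102,53,0],
    [-139,72,0],
    [-175,91,0],
  ],
  rot=[
    [0,0,0],
    [0,0,0],
    [0,0,0],
    [0,0,0],
    [0,0,0],
  ],
  hand=[35,35,35,35,35],
)

```text
time_s: 33.47
ee_pos: [0.4635, 0.1539, 0.1595]
tcp_rot: [0.848, 0.529, -0.0, -0.0]
wrist_force: [0.6, 0.2, -1.0]
finger_gap: 0.457
finger_force: 30.0
```

Request:
apply_moves(
  translation=[
    [-36,19,0],
    [-72,38,0],
    [-108,57,0],
    [-144,76,0],
    [-180,95,0],
  ],
  rot=[
    [0,0,0],
    [0,0,0],
    [0,0,0],
    [0,0,0],
    [0,0,0],
  ],
  hand=[35,35,35,35,35],
)

```text
time_s: 33.88
ee_pos: [0.4697, -0.0498, 0.1596]
tcp_rot: [0.849, 0.529, -0.0, -0.0]
wrist_force: [1.7, 0.8, -2.2]
finger_gap: 0.458
finger_force: 30.0
```

Request:
apply_moves(
  translation=[
    [-36,19,2],
    [-72,37,4],
    [-108,56,6],
    [-144,74,8],
    [-171,89,10],
  ],
  rot=[
    [0,0,0],
    [0,0,0],
    [0,0,0],
    [0,0,0],
    [0,0,0],
  ],
  hand=[35,35,35,35,35],
)

```text
time_s: 34.3
ee_pos: [0.4743, -0.2436, 0.1494]
tcp_rot: [0.849, 0.528, -0.0, 0.0]
wrist_force: [0.5, 0.5, -2.3]
finger_gap: 0.459
finger_force: 30.0
```

Request:
apply_moves(
  translation=[
    [0,0,0],
    [0,0,0],
    [0,0,10],
    [0,0,35],
    [0,0,55],
  ],
  rot=[
    [0,0,0],
    [0,0,0],
    [0,0,0],
    [0,0,0],
    [0,0,0],
  ],
  hand=[35,35,35,35,35],
)

```text
time_s: 34.72
ee_pos: [0.4747, -0.2392, 0.0936]
tcp_rot: [0.848, 0.53, 0.0, 0.0]
wrist_force: [-0.5, 0.1, -2.0]
finger_gap: 0.459
finger_force: 30.0
```

Request:
apply_moves(
  translation=[
    [0,0,10],
    [0,0,18],
    [0,0,22],
    [0,0,22],
    [0,0,22],
  ],
  rot=[
    [0,0,0],
    [0,0,0],
    [0,0,0],
    [0,0,0],
    [0,0,0],
  ],
  hand=[35,35,35,35,35],
)

```text
time_s: 35.13
ee_pos: [0.4751, -0.2405, 0.073]
tcp_rot: [0.849, 0.529, 0.0, 0.0]
wrist_force: [0.3, -0.2, -1.3]
finger_gap: 0.458
finger_force: 30.0
```

Request:
apply_moves(
  translation=[
    [0,0,4],
    [0,0,8],
    [0,0,10],
    [0,0,11],
    [0,0,12],
  ],
  rot=[
    [0,0,0],
    [0,0,0],
    [0,0,0],
    [0,0,0],
    [0,0,0],
  ],
  hand=[35,35,35,35,35],
)

```text
time_s: 35.55
ee_pos: [0.4748, -0.2406, 0.0605]
tcp_rot: [0.849, 0.529, 0.0, -0.0]
wrist_force: [0.0, 1.1, -1.1]
finger_gap: 0.46
finger_force: 30.0
```

Request:
apply_moves(
  translation=[
    [0,0,0],
    [0,0,0],
    [0,0,1],
    [0,0,1],
    [0,0,1],
  ],
  rot=[
    [0,0,0],
    [0,0,0],
    [0,0,0],
    [0,0,0],
    [0,0,0],
  ],
  hand=[35,35,35,35,35],
)

```text
time_s: 35.97
ee_pos: [0.4749, -0.2407, 0.0601]
tcp_rot: [0.849, 0.529, 0.0, 0.0]
wrist_force: [-1.9, 1.2, 5.5]
finger_gap: 0.459
finger_force: 30.0
```

Request:
apply_moves(
  translation=[
    [0,0,0],
    [0,0,0],
    [0,0,0],
    [0,0,0],
    [0,0,0],
  ],
  rot=[
    [0,0,0],
    [0,0,0],
    [0,0,0],
    [0,0,0],
    [0,0,0],
  ],
  hand=[100,100,100,100,100],
)

```text
time_s: 36.38
ee_pos: [0.4748, -0.2406, 0.0596]
tcp_rot: [0.849, 0.529, 0.0, -0.0]
wrist_force: [-0.8, -1.4, -0.2]
finger_gap: 0.756
finger_force: 0.0
```

Request:
apply_moves(
  translation=[
    [0,0,0],
    [0,0,0],
    [0,0,0],
    [0,0,0],
    [0,0,0],
  ],
  rot=[
    [0,0,0],
    [0,0,0],
    [0,0,0],
    [0,0,0],
    [0,0,0],
  ],
  hand=[100,100,100,100,100],
)

```text
time_s: 36.8
ee_pos: [0.4748, -0.2406, 0.0596]
tcp_rot: [0.849, 0.529, 0.0, -0.0]
wrist_force: [-0.4, 0.0, 0.6]
finger_gap: 1.0
finger_force: 0.0
```

Request:
apply_moves(
  translation=[
    [0,0,-15],
    [0,0,-40],
    [0,0,-70],
    [0,0,-100],
    [0,0,-120],
  ],
  rot=[
    [0,0,0],
    [0,0,0],
    [0,0,0],
    [0,0,0],
    [0,0,0],
  ],
  hand=[100,100,100,100,100],
)

```text
time_s: 37.22
ee_pos: [0.4751, -0.2408, 0.1821]
tcp_rot: [0.849, 0.529, 0.0, 0.001]
wrist_force: [0.1, 0.1, -0.1]
finger_gap: 1.001
finger_force: 0.0
```

Request:
apply_moves(
  translation=[
    [36,-18,0],
    [72,-36,0],
    [108,-54,0],
    [140,-70,0],
    [140,-70,0],
  ],
  rot=[
    [0,0,0],
    [0,0,0],
    [0,0,0],
    [0,0,0],
    [0,0,0],
  ],
  hand=[100,100,100,100,100],
)

```text
time_s: 37.63
ee_pos: [0.4727, -0.0794, 0.1798]
tcp_rot: [0.848, 0.53, -0.0, -0.001]
wrist_force: [1.2, 0.1, 0.1]
finger_gap: 1.002
finger_force: 0.0
```

Request:
apply_moves(
  translation=[
    [36,-18,0],
    [72,-36,0],
    [108,-54,0],
    [140,-70,0],
    [140,-70,0],
  ],
  rot=[
    [0,0,0],
    [0,0,0],
    [0,0,0],
    [0,0,0],
    [0,0,0],
  ],
  hand=[100,100,100,100,100],
)

```text
time_s: 38.05
ee_pos: [0.4721, 0.0767, 0.1797]
tcp_rot: [0.848, 0.531, 0.0, -0.0]
wrist_force: [0.5, -0.3, -0.7]
finger_gap: 1.003
finger_force: 0.0
```

```bash
python3 - <<'E'
from h import *
p,d=snapshot('top'); q,_=snapshot('side')
cv2.imwrite('pics/t8.png',np.hstack([cv2.resize(x,(400,400),interpolation=cv2.INTER_CUBIC) for x in(p[165:325,355:515],q[150:270,270:390])]))
E
```

```text
(no output)
```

View pics/t8.png

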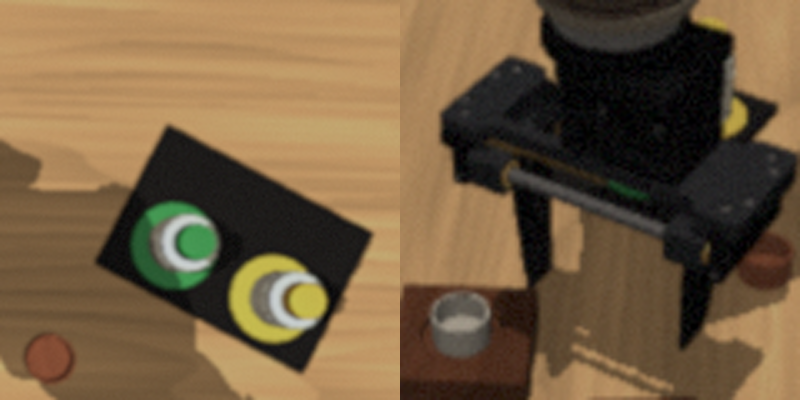

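Both jars stand upright on their own pads (crop (190,240) and (298,300)). The cup is seated in the recess (460,322) and the arm is clear of everything. Handing in.

```bash
python3 -c "
from cell import job_done
print(job_done())"
```

```text
the job is handed in; nothing more can be done
None
```

I handed the job in at about 38 s of robot time: the pewter cup is seated in the walnut block's recess, both jars stand upright on their own pads, and I kept the arm clear of the copper cup, stone and dish; no verdict came back.

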